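# Clear the offcuts and lock the depth of the bore

### The arm

A 6-joint arm with a two-finger parallel gripper is mounted at the origin on a cart in front of the work surface, level with it; the furniture and walls round the work are solid. World frame = base frame: x ahead of the robot, y to its left, z up, the work surface at z = 0. Lengths are in m, angles in rad, forces in N, time in s.
With the tool pointing down it reaches from about 0.35 to 0.85 m from the base axis. Payload 8.1 kg.
Tool frame: the origin (TCP) lies at the very end of the fingers, on their centre line; the grasp point (between the pads) lies 19 mm behind it; z points along the fingers, y is the direction in which the jaws open and shut (so a half turn about z gives the same grasp; the last joint's range is limited). The gripper opens to 93 mm and grips with 3 to 60 N. Pads are 15 mm wide; open, the fingers measure 128 mm over their backs; the gripper's body (75 mm by 188 mm) begins 65 mm behind the grasp point.
Start: joints at [-1.227, 0.13, 1.488, -0, 1.523, -0.085], TCP at [0.249, -0.546, 0.219] pointing down, gripper open.
Joint ranges: [-2.96, 2.96], [-0.89, 2.26], [0.02, 2.5], [-1.34, 4.48], [0, 2.73], [-2.66, 2.66]. Speed limits (rad/s): [2.39, 2.39, 2.79, 3.14, 3.14, 3.14].

### API

Orientations are given as a rotation vector (axis times angle).
In Python, from cell import arm gives the robot as it stands.
- The arm moves only by the tool apply_moves, never from a script. Its argument "rows" is a list of rows, each an object with "xyz": the shift along the tool's x, y, z in mm, a list of three; "dr": the turn, a rotation vector about the tool's x, y, z in degrees, a list of three; "jaw": the finger opening in mm, from 0 to 93. In form: [{"xyz": [x, y, z], "dr": [wx, wy, wz], "jaw": jaw}, ...]. A call has 1 to 5 rows; each row is the pose to reach, as a shift and turn from the pose commanded when the call began, along the tool's axes at that moment; what a row does not reach only later rows make up. A row lasts 1/10 s, in which the tool goes at most 50 mm and 8.59 degrees, less where a joint would pass 70% of its speed; a pose out of reach is approached as far as the arm can. A call with a gripper value outside its range is refused whole. The fingers move at their own pace and stop on an object; "grip_force" is the grip in N (left out, the last holds). Time passes only in rows, so rows that repeat a pose let the fingers close. It gives the time, the measured TCP pose, the force and the opening at its end, in the units of the state.
- arm.observe(): the state, without advancing time (a new reading comes with each control period).
- arm.get_image(name): name is "scene" or "top" or "wrist"; returns a dict with "frame" (420x560x3 uint8, red, green, blue), "vertical_fov" (degrees; the focal length in pixels is half the picture's height over the tangent of half this angle, whatever the lens; pixels are square), "cx", "cy" (the principal point, pixels), "position" and "attitude" of the camera in the world. Camera axes: x right, y down, z forward; pixel columns grow to the right and rows downward; lengths in m; the calibration is good to about 2 mm. The wrist camera is an equidistant fisheye: a pixel r from the principal point sees the ray r / f radians off the axis. A picture is of the moment at which its call begins. There is no depth.
- arm.finish_job(): hands the job in, once; it reports no verdict.
The state is a dict: "t": time; "joint_pos": joint angles; "qvel": joint speeds; "effort": joint torques, N m; "tool_pos": TCP position; "orientation": TCP orientation; "force": force on the tool from outside, world axes, zero at the start; "torque": the same for the moment, N m; "opening": finger opening in m.
Only numpy, scipy, OpenCV 4.12 (cv2) and the standard library are available. Lean on these libraries where they do the work, as an engineer would, in place of code of your own. Each camera call takes 0.05 s, during which the arm holds its last target.

### The job

The display block has just been bored: with the wooden sweeper, sweep every loose offcut fully into the grey scrap pan without touching them with the fingers, stand the sweeper back upright on its rubber mat, and move the silver tin from the bore to the middle of the cork coaster. Once the offcuts are in the pan, stand the depth gauge flat on the block, its base along the block and its rod over the bore, lower the rod until it touches the bottom, then press the red lever down flat to lock the slide, and leave the gauge standing there for reading. Leave the bead-bracelet block and the hexagonal block where they are.

Things in the scene. Friction and masses are not known exactly. Their poses are not given: they have to be found in the camera images.
- pan: fixed grey scrap pan with three walls 35 mm high and 4 mm thick, lying flat on the table; inside 240 mm (its x) by 120 mm (its y). The open side faces its +y. Origin on the table at the centre of the inside, so the mouth is the line y = +60 mm and the back wall's face is at y = -60 mm. Its thin sheet floor makes no step at the mouth
- mat: dark rubber mat (fixed, 2 mm thick, 120 mm along its x by 70 mm along its y) on which the sweeper stands; origin at the centre of its underside
- sweeper_grip (a point): point on the upright handle of the loose wooden hand sweeper (180 g), 105 mm above its underside. The sweeper's blade is 70 mm long (its x), 22 mm thick (its y) and 40 mm high and stands upright on the table; the handle on top of it is 44 mm wide (x), 18 mm thick (y) and reaches 130 mm high: grip it across its thickness from above
- gauge: loose steel depth gauge (480 g). Bridge base 130 mm (its x) by 36 (y) by 18 high; origin at the centre of its underside. A vertical 9 mm rod slides through its middle, with a grip bar on top; the red clamp lever is on the +x side. It starts on the table, rod drawn up, tip level with the underside; lifted by the grip bar, the base comes along (the rod goes no higher in it)
- gauge_grip (a point): centre of the black grip bar on top of the rod: 34 mm along the gauge's x, 14 mm thick along its y, 28 mm high; 104 mm above the rod's tip
- gauge_tip (a point): lower end of the rod, on its axis
- lever_end (a point): free end of the red clamp lever, 42 mm from its pivot, 14 mm wide. The pivot lies at x = 24 mm, y = 0, 23 mm above the underside of the base; pressed down flat, the lever lies along the gauge's +x with its end at x = 66 mm and its upper face 26 mm above the underside of the base
- gauge_rod (a joint): how far the rod is pushed out below the base, in m: 0 drawn up, 0.056 at most; it drags with about 2.5 N and stays where it is left
- gauge_lever (a joint): clamp lever in rad: 0 raised 34 degrees (slide free), 0.6 pressed down flat (slide locked); it takes about 1 N at the end and stays where it is left
- bore_mouth (a point): centre of the bore's mouth in the top face of the fixed wooden block (150 mm along the point's x, 90 mm along its y, 60 mm high); the bore is 35 mm in diameter
- bore_floor (a point): centre of the flat floor of the bore; the bore is 25 to 48 mm deep, different each time
- tin_mid (a point): centre (half-way up) of the loose round silver tin, 58 mm across and 23 mm high (100 g), which at the start stands on the block and covers the bore
- coaster: fixed round cork coaster 84 mm across, 3 mm thick; origin at the centre of its underside
- bead_block: bystander: flat wooden block with a grey bead bracelet on it, 60x53x29 mm; origin at the centre of its underside
- hexblock: bystander: hexagonal wooden block with a black bracelet, 56x62x47 mm; origin at the centre of its underside
- offcut1: loose wooden offcut, dark wood block 32x26x20 mm, 20 g; origin at the centre of its underside; five to eight of the eight offcuts are present
- offcut2: loose wooden offcut, pale wood round 30x30x22 mm, 20 g; origin at the centre of its underside; five to eight of the eight offcuts are present
- offcut3: loose wooden offcut, brown wood block 28x28x24 mm, 20 g; origin at the centre of its underside; five to eight of the eight offcuts are present
- offcut4: loose wooden offcut, dark wood hexagon 34x34x18 mm, 20 g; origin at the centre of its underside; five to eight of the eight offcuts are present
- offcut5: loose wooden offcut, pale wood block 36x22x22 mm, 20 g; origin at the centre of its underside; five to eight of the eight offcuts are present
- offcut6: loose wooden offcut, brown wood hexagon 31x31x20 mm, 20 g; origin at the centre of its underside; five to eight of the eight offcuts are present
- offcut7: loose wooden offcut, dark wood block 26x30x18 mm, 20 g; origin at the centre of its underside; five to eight of the eight offcuts are present
- offcut8: loose wooden offcut, pale wood round 27x27x24 mm, 20 g; origin at the centre of its underside; five to eight of the eight offcuts are present
There are look-alikes about, which are no part of the job. Of the things that look like the part that bears sweeper_grip, take the one that is farthest to the robot's right at the start.

How it is judged:
On the way, in this order (a step that is already met when the one before it is completed fails the run):
1. every offcut has been swept into the scrap pan (x of offcut1 in the frame of pan between -0.12 and 0.12 m and y of offcut1 in the frame of pan between -0.06 and 0.047 m and height (world z) of each of offcut1, offcut2, offcut3, offcut4, offcut5, offcut6, offcut7, offcut8 below 0.05 m and x of offcut2 in the frame of pan between -0.12 and 0.12 m and y of offcut2 in the frame of pan between -0.06 and 0.047 m and x of offcut3 in the frame of pan between -0.12 and 0.12 m and y of offcut3 in the frame of pan between -0.06 and 0.047 m and x of offcut4 in the frame of pan between -0.12 and 0.12 m and y of offcut4 in the frame of pan between -0.06 and 0.047 m and x of offcut5 in the frame of pan between -0.12 and 0.12 m and y of offcut5 in the frame of pan between -0.06 and 0.047 m and x of offcut6 in the frame of pan between -0.12 and 0.12 m and y of offcut6 in the frame of pan between -0.06 and 0.047 m and x of offcut7 in the frame of pan between -0.12 and 0.12 m and y of offcut7 in the frame of pan between -0.06 and 0.047 m and x of offcut8 in the frame of pan between -0.12 and 0.12 m and y of offcut8 in the frame of pan between -0.06 and 0.047 m), for 0.2 s.
2. the gauge stands flat on the block and its rod touches the bottom of the bore, the lever still raised (horizontal distance between gauge_tip and bore_mouth below 0.013 m and z of gauge_tip in the frame of bore_floor below 0.0025 m and z of gauge in the frame of bore_mouth below 0.003 m and angle between gauge's own z axis and vertical below 0.05 rad and angle between the x axis of gauge and the x axis of bore_mouth, either way round below 0.35 rad and value of joint gauge_lever below 0.25 rad), for 0.2 s.
3. the lever is pressed down with the rod still at the bottom (horizontal distance between gauge_tip and bore_mouth below 0.013 m and z of gauge_tip in the frame of bore_floor below 0.0025 m and z of gauge in the frame of bore_mouth below 0.003 m and angle between gauge's own z axis and vertical below 0.05 rad and angle between the x axis of gauge and the x axis of bore_mouth, either way round below 0.35 rad and value of joint gauge_lever above 0.5 rad), for 0.2 s.
At the end, for the whole second after the job is handed in: Offcuts lie in the pan, centres 13 mm inside its mouth; sweeper upright within 40 mm of its mat's middle; gauge still, flat on the block (3 mm, 0.05 rad), along it within 0.35 rad, rod tip within 2.5 mm of the bore's floor; lever past 0.5 rad (all of step 1 and all of step 3 and horizontal distance between tin_mid and coaster below 0.025 m and height (world z) of tin_mid below 0.022 m and angle between each of tin_mid, sweeper_grip's own z axis and vertical below 0.1 rad and horizontal distance between sweeper_grip and mat below 0.04 m and height (world z) of sweeper_grip below 0.115 m and linear speed of gauge below 0.01 m/s); the robot touches nothing.
It fails at once if the fingers touch an offcut (contact force between the fingers and offcut1 above 1 N or contact force between the fingers and offcut2 above 1 N or contact force between the fingers and offcut3 above 1 N or contact force between the fingers and offcut4 above 1 N or contact force between the fingers and offcut5 above 1 N or contact force between the fingers and offcut6 above 1 N or contact force between the fingers and offcut7 above 1 N or contact force between the fingers and offcut8 above 1 N).
It fails at once if a bystander is moved (distance of any of bead_block, hexblock from where it was at the start of the episode above 0.02 m).
Of offcut1, offcut2, offcut3, offcut4, offcut5, offcut6, offcut7, offcut8 only 5 to 8 are there at a start; the rules pass over those that are not, and their reading is None.
At some moment in a run one of offcut1, offcut2, offcut3, offcut4, offcut5, offcut6, offcut7, offcut8 may be knocked a few centimetres aside while the robot is not near it.
It also fails if it takes over 208 s, if anything falls off the work surface, if the arm or the gripper's body presses on something with over 40 N, if the wrist force passes 120 N, or if a joint passes its speed limit or range.

## Working session

There is one attempt and no reset: what is moved stays moved. The work goes in short steps, Python scripts to look and compute and a tool call to move; the robot and the scene stay as the last step left them, time stands still between calls to the robot, and variables do not carry over. Pictures are saved under pics/ and viewed, and the job is handed in when it is done.

Besides the shell and the picture viewer there is one more tool, called after ">>>" as name([rows], argument=value, ...), one row to a line, values as JSON. apply_moves: Moves the arm, as the interface text tells. Its arguments: {"type":"object","properties":{"rows":{"type":"array"},"grip_force":{"type":"number"}},"required":["rows"]}

```bash
ls; mkdir -p pics; python3 - <<'E'
from cell import arm
import cv2
print(arm.observe())
for n in ["scene","top","wrist"]:
    im=arm.get_image(n)
    cv2.imwrite(f"pics/{n}0.png",im["frame"][:,:,::-1])
    print(n,{k:v for k,v in im.items() if k!="frame"})
E
```

```text
pics
{'t': 0.0, 'joint_pos': array([-1.22737162e+00,  1.31170817e-01,  1.48928348e+00, -1.17883133e-06,
        1.52302854e+00, -8.53791840e-02]), 'qvel': array([-0.00094362, -0.00073855, -0.00027561, -0.0003567 , -0.00095512,
       -0.00032637]), 'effort': array([ 9.51774382e-04, -5.59822297e+01, -4.91769826e+01,  7.70053128e-02,
        3.51730711e-02, -1.61783637e-04]), 'tool_pos': array([ 0.24930312, -0.5451099 ,  0.2175794 ]), 'orientation': array([-3.06783071e+00, -6.68016310e-01,  3.83623321e-04]), 'force': array([ 0.54175705, -0.36629782,  0.11620213]), 'torque': array([ 0.01710963,  0.04003278, -0.03747463]), 'opening': 0.09318645121161173}
scene {'vertical_fov': 57.76176585869744, 'cx': 282.74096411080507, 'cy': 207.96656728708487, 'position': array([0.27602246, 0.73586449, 0.79502565]), 'attitude': array([-0.64268967,  2.72343047, -1.01396057])}
top {'vertical_fov': 48.06513225429556, 'cx': 281.75489238115694, 'cy': 215.42125299646094, 'position': array([0.32667964, 0.20830226, 1.14709011]), 'attitude': array([-2.15767303,  2.09547551, -0.21554809])}
wrist {'vertical_fov': 65.70646984690485, 'cx': 276.1164995412117, 'cy': 211.70659534556475, 'position': array([ 0.31714718, -0.51442867,  0.38487596]), 'attitude': array([ 2.44447299, -1.56939117, -0.21676491])}
```

View pics/scene0.png

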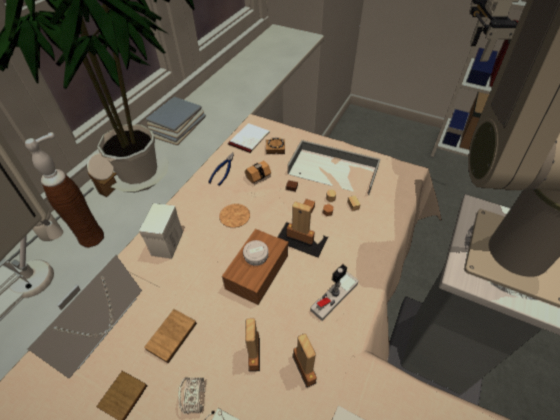

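View pics/top0.png

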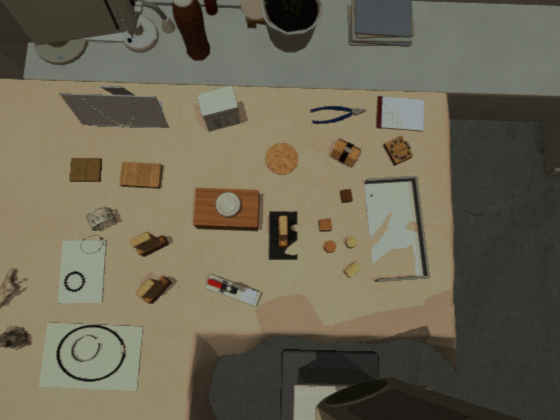

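View pics/wrist0.png

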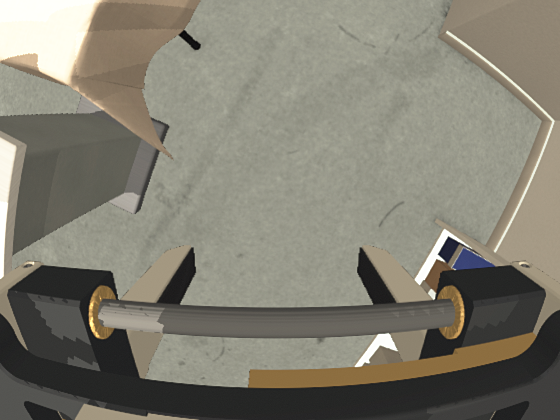

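The five offcuts (top view about (347,196), (325,225), (330,246), (351,242), (352,270)) lie to the left of the pan mouth. The rightmost sweeper stands on the mat at (283,232), the tin is at (229,204) and the gauge at (233,289). I'll enlarge the picture to measure them.

```bash
cat > h.py <<'E'
import numpy as np, cv2
from scipy.spatial.transform import Rotation as R
from cell import arm
def cam(n):
    im=arm.get_image(n); im["f"]=im["frame"].shape[0]/2/np.tan(np.radians(im["vertical_fov"]/2)); im["R"]=R.from_rotvec(im["attitude"]).as_matrix(); im["n"]=n; return im
def ray(im,u,v):
    x=np.array([(u-im["cx"]),(v-im["cy"])])/im["f"]
    if im["n"]=="wrist":
        r=np.hypot(*x); d=np.array([*(x/r*np.sin(r) if r>0 else x),np.cos(r)])
    else: d=np.array([x[0],x[1],1.])
    return im["R"]@(d/np.linalg.norm(d))
def pt(im,u,v,z):
    d=ray(im,u,v); p=im["position"]; return p+d*(z-p[2])/d[2]
def px(im,P):
    c=im["R"].T@(np.asarray(P)-im["position"])
    if im["n"]=="wrist":
        th=np.arctan2(np.hypot(c[0],c[1]),c[2]); q=c[:2]/np.hypot(c[0],c[1])*th
    else: q=c[:2]/c[2]
    return q*im["f"]+[im["cx"],im["cy"]]
def save(im,name,box=None,k=1,marks=(),grid=None):
    f=im["frame"][:,:,::-1].copy(); x0,y0,x1,y1=box or (0,0,560,420)
    g=cv2.resize(f[y0:y1,x0:x1],None,fx=k,fy=k,interpolation=cv2.INTER_CUBIC)
    for (u,v) in marks: cv2.drawMarker(g,(int((u-x0+.5)*k),int((v-y0+.5)*k)),(0,0,255),cv2.MARKER_CROSS,8,1)
    cv2.imwrite("pics/"+name,g)
def tri(ims,uvs):
    A=np.zeros((3,3));b=np.zeros(3)
    for im,(u,v) in zip(ims,uvs):
        d=ray(im,u,v);M=np.eye(3)-np.outer(d,d);A+=M;b+=M@im["position"]
    return np.linalg.solve(A,b)
def st():
    s=arm.observe(); return s["t"],s["tool_pos"],R.from_rotvec(s["orientation"]).as_matrix(),s
def todelta(p,yawy=None,rz=None):
    # world target pos -> tool-axis mm from measured
    t,q,T,s=st(); return np.round(T.T@(np.asarray(p)-q)*1000,1)
E
python3 - <<'E'
from h import *
im=cam("top");save(im,"t1.png",(190,130,440,310),3.2)
im=cam("scene");save(im,"s1.png",(200,120,400,390),2.2); print(st()[:3])
E
```

```text
(0.25, array([ 0.24940269, -0.54540951,  0.2181291 ]), array([[ 9.09480988e-01,  4.15745418e-01, -2.80835054e-04],
       [ 4.15745503e-01, -9.09480606e-01,  8.39643693e-04],
       [ 9.36639836e-05, -8.80395886e-04, -9.99999608e-01]]))
```

View pics/t1.png

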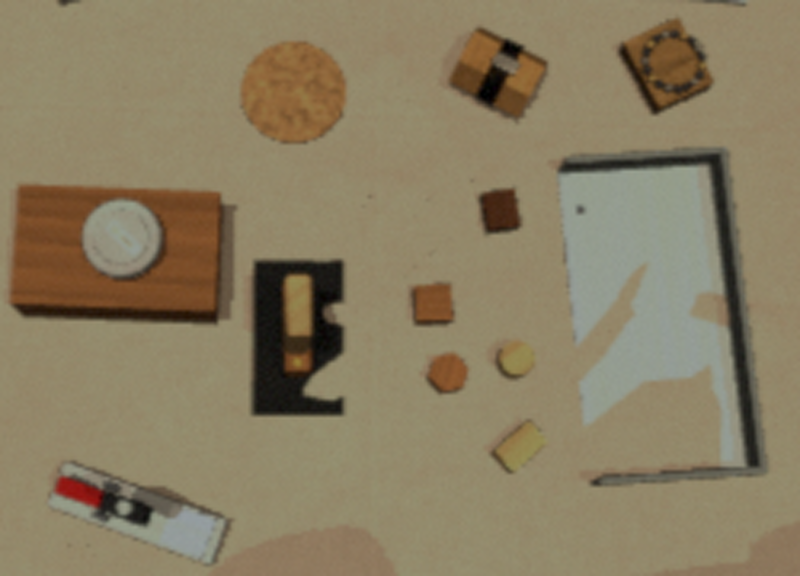

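View pics/s1.png

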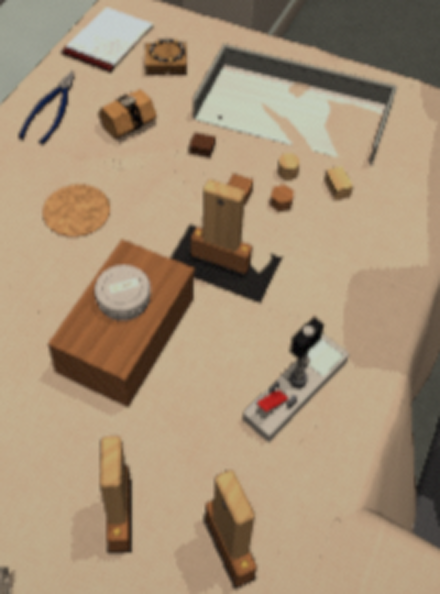

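```bash
python3 - <<'E'
from h import *
im=cam("top")
def P(n,x,y,z):
    p=pt(im,190+x/3.2-.5+.0,130+y/3.2-.5,z); print(n,np.round(p*1000,0)); return p
for a in [("panMouthTopL",563,160,.035),("panMouthR",597,482,.035),("panBackL",727,150,.035),("panBackR",765,470,.035),
("mat",253,260,.002),("mat",343,260,.002),("mat",344,414,.002),("mat",253,414,.002),("swtopL",285,275,.13),("swtopR",312,275,.13),("swhandle bot",299,338,.13),("bladeend",285,372,.04),("bladeend",312,372,.04),
("blk",20,186,.06),("blk",220,193,.06),("blk",218,315,.06),("blk",12,306,.06),("tin",122,237,.083),("coaster",294,92,.003),
("g",70,461,.018),("g",230,520,.018),("g",212,563,.018),("g",50,508,.018),("gripbar",126,508,.104),
("dark",500,210,.018),("brown",433,304,.022),("hex",448,373,.018),("pround",515,358,.02),("pblock",519,446,.02),
("hexblk",498,72,.045),("bead",668,64,.029)]: P(*a)
print(im["position"])
E
```

```text
panMouthTopL [637.  -4.  35.]
panMouthR [393. -28.  35.]
panBackL [ 649. -130.   35.]
panBackR [ 405. -152.   35.]
mat [558. 231.   2.]
mat [560. 161.   2.]
mat [441. 158.   2.]
mat [439. 227.   2.]
swtopL [523. 206. 130.]
swtopR [523. 188. 130.]
swhandle bot [479. 195. 130.]
bladeend [467. 204.  40.]
bladeend [467. 184.  40.]
blk [597. 404.  60.]
blk [596. 256.  60.]
blk [505. 254.  60.]
blk [507. 404.  60.]
tin [556. 324.  83.]
coaster [695. 203.   3.]
g [398. 362.  18.]
g [358. 241.  18.]
g [327. 253.  18.]
g [363. 374.  18.]
gripbar [362. 310. 104.]
dark [600.  42.  18.]
brown [524.  93.  22.]
hex [473.  81.  18.]
pround [485.  30.  20.]
pblock [419.  27.  20.]
hexblk [702.  47.  45.]
bead [719. -88.  29.]
[0.32667964 0.20830226 1.14709011]
```

```bash
cat >> h.py <<'E'
def plan(p,ang):
    t,q,T,s=st(); a=np.radians(ang); x=np.array([np.cos(a),np.sin(a),0]); z=np.array([0,0,-1.]); y=np.cross(z,x)
    G=np.stack([x,y,z],1); d=R.from_matrix(T.T@G).as_rotvec(degrees=True)
    print("t",round(t,2),"at",np.round(q*1000,1),"ang",round(np.degrees(np.arctan2(T[1,0],T[0,0])),1),"open",round(s["opening"]*1000,1),"F",np.round(s["force"],1),"-> xyz",todelta(p),"dr",np.round(d,1))
E
python3 -c "
from h import *
plan([.501,.196,.24],2)"
```

```text
t 0.3 at [ 249.4 -545.5  218.3] ang 24.6 open 92.7 F [ 0.2  0.7 -0.3] -> xyz [ 537.1 -569.8  -21.4] dr [-0.   0.  22.6]
```

>>> apply_moves([
  {"xyz": [34, -36, -4], "dr": [0, 0, 5], "jaw": 60},
  {"xyz": [68, -72, -10], "dr": [0, 0, 10], "jaw": 60},
  {"xyz": [102, -108, -16], "dr": [0, 0, 15], "jaw": 60},
  {"xyz": [136, -144, -20], "dr": [0, 0, 20], "jaw": 60},
  {"xyz": [170, -180, -22], "dr": [0, 0, 22.6], "jaw": 60},
], grip_force=40)

```text
t: 0.8
tool_pos: [0.3296, -0.3097, 0.2411]
orientation: [3.14, 0.048, 0.001]
force: [0.2, 0.7, -0.2]
opening: 0.0609
```

```bash
python3 -c "
from h import *
plan([.501,.196,.24],2)"
```

```text
t 0.8 at [ 329.6 -309.7  241.1] ang 1.7 open 60.9 F [ 0.2  0.7 -0.2] -> xyz [ 186.7 -500.2    0.9] dr [ 0.  -0.  -0.3]
```

>>> apply_moves([
  {"xyz": [17, -46, 0], "dr": [0, 0, 0], "jaw": 60},
  {"xyz": [34, -92, 0], "dr": [0, 0, 0], "jaw": 60},
  {"xyz": [51, -138, 0], "dr": [0, 0, 0], "jaw": 60},
  {"xyz": [68, -184, 0], "dr": [0, 0, 0], "jaw": 60},
  {"xyz": [85, -230, 0], "dr": [0, 0, 0], "jaw": 60},
])

```text
t: 1.3
tool_pos: [0.4065, -0.0766, 0.241]
orientation: [3.141, 0.054, 0.002]
force: [1.0, -0.9, -0.5]
opening: 0.0598
```

>>> apply_moves([
  {"xyz": [17, -45, 0], "dr": [0, 0, 0], "jaw": 60},
  {"xyz": [34, -90, 0], "dr": [0, 0, 0], "jaw": 60},
  {"xyz": [51, -135, 0], "dr": [0, 0, 0], "jaw": 60},
  {"xyz": [68, -180, 0], "dr": [0, 0, 0], "jaw": 60},
  {"xyz": [80, -220, 0], "dr": [0, 0, 0], "jaw": 60},
])

```text
t: 1.8
tool_pos: [0.4791, 0.1466, 0.2407]
orientation: [-3.141, -0.055, -0.001]
force: [0.4, -0.5, 0.0]
opening: 0.0599
```

```bash
python3 -c "
from h import *
plan([.501,.196,.24],2)
im=cam('wrist'); save(im,'w1.png',k=1.4)
save(cam('top'),'t2.png',k=1.4)"
```

```text
t 1.8 at [479.1 146.6 240.7] ang 2.0 open 59.9 F [ 0.4 -0.5  0. ] -> xyz [ 23.6 -48.6   0.7] dr [-0. -0.  0.]
```

View pics/w1.png

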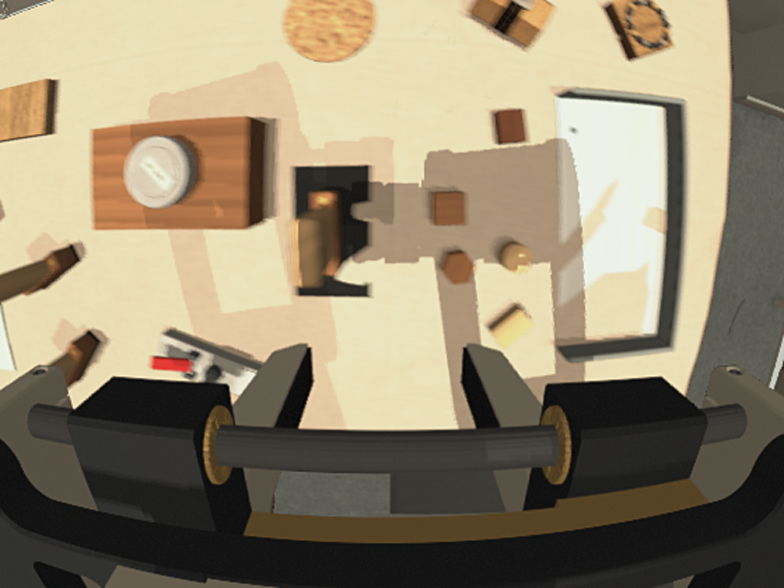

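View pics/t2.png

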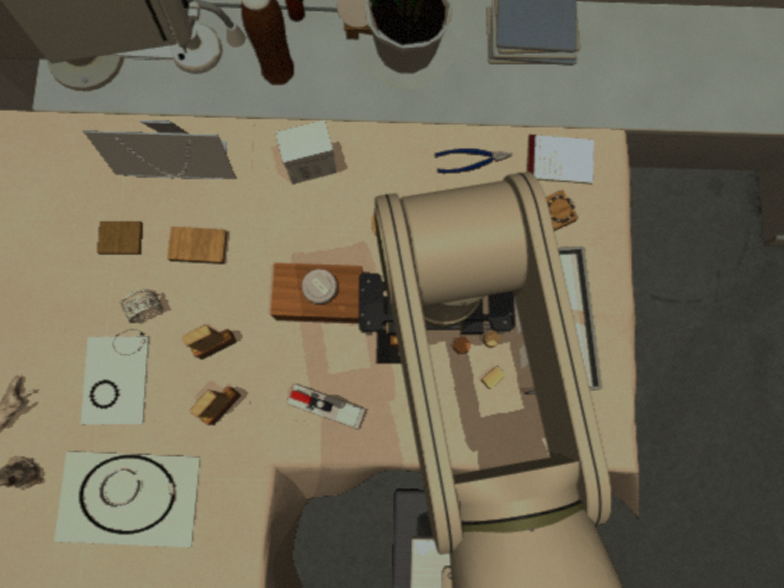

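>>> apply_moves([
  {"xyz": [23.6, -48.6, 0], "dr": [0, 0, 0], "jaw": 60},
  {"xyz": [23.6, -48.6, 0], "dr": [0, 0, 0], "jaw": 60},
  {"xyz": [23.6, -48.6, 40], "dr": [0, 0, 0], "jaw": 60},
  {"xyz": [23.6, -48.6, 80], "dr": [0, 0, 0], "jaw": 60},
  {"xyz": [23.6, -48.6, 80], "dr": [0, 0, 0], "jaw": 60},
])

```text
t: 2.4
tool_pos: [0.4965, 0.1915, 0.1546]
orientation: [3.138, 0.053, -0.016]
force: [-1.4, -0.0, -2.4]
opening: 0.0601
```

```bash
python3 -c "
from h import *
plan([.501,.196,.088],2)
im=cam('wrist'); save(im,'w2.png',k=1.4)
save(cam('scene'),'s2.png',k=1.4)"
```

```text
t 2.4 at [496.5 191.5 154.6] ang 1.9 open 60.1 F [-1.4 -0.  -2.4] -> xyz [ 5.3 -4.5 66.5] dr [ 0.2  0.6 -0.1]
```

View pics/w2.png

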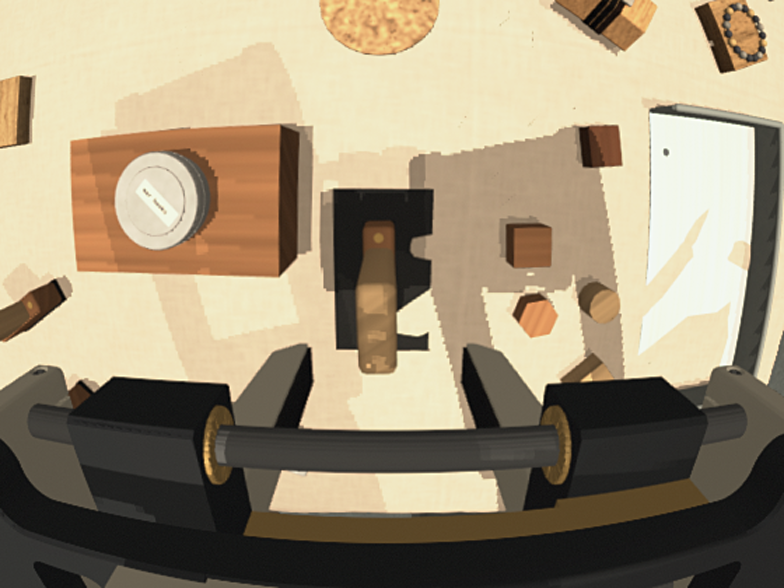

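View pics/s2.png

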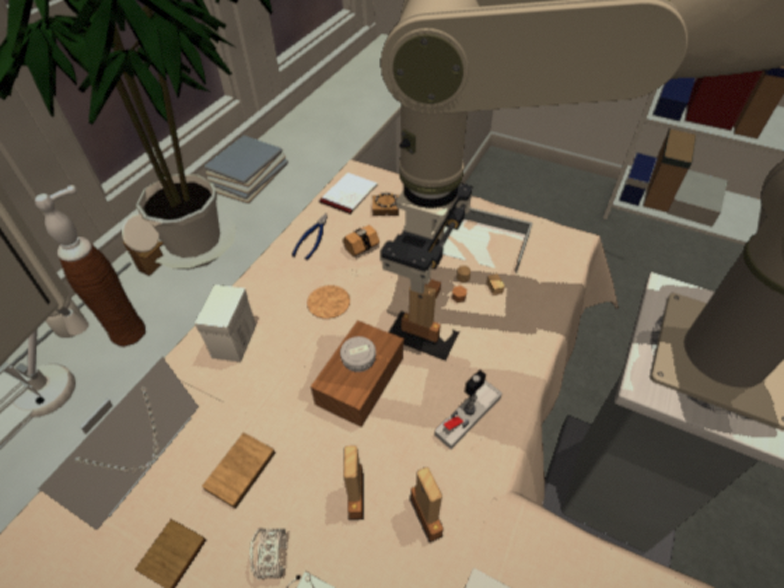

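>>> apply_moves([
  {"xyz": [0, 0, 20], "dr": [0, 0, 0], "jaw": 60},
  {"xyz": [0, 0, 45], "dr": [0, 0, 0], "jaw": 60},
  {"xyz": [0, 0, 72], "dr": [0, 0, 0], "jaw": 60},
  {"xyz": [0, 0, 72], "dr": [0, 0, 0], "jaw": 60},
  {"xyz": [0, 0, 72], "dr": [0, 0, 0], "jaw": 60},
])

```text
t: 3.0
tool_pos: [0.5019, 0.1935, 0.0911]
orientation: [-3.141, -0.053, -0.004]
force: [-0.8, -0.2, 0.3]
opening: 0.0597
```

```bash
python3 -c "
from h import *
plan([.501,.196,.088],2)"
```

```text
t 3.0 at [501.9 193.5  91.1] ang 1.9 open 59.7 F [-0.8 -0.2  0.3] -> xyz [-0.8 -2.5  3.1] dr [-0.  -0.1 -0.1]
```

>>> apply_moves([
  {"xyz": [-1, -2, 3], "dr": [0, 0, 0], "jaw": 40},
  {"xyz": [-1, -2, 3], "dr": [0, 0, 0], "jaw": 10},
  {"xyz": [-1, -2, 3], "dr": [0, 0, 0], "jaw": 0},
  {"xyz": [-1, -2, 3], "dr": [0, 0, 0], "jaw": 0},
  {"xyz": [-1, -2, 3], "dr": [0, 0, 0], "jaw": 0},
])

```text
t: 3.5
tool_pos: [0.4997, 0.1955, 0.0859]
orientation: [-3.141, -0.054, -0.001]
force: [0.4, -0.5, -0.7]
opening: 0.0249
```

>>> apply_moves([
  {"xyz": [0, 0, 0], "dr": [0, 0, 0], "jaw": 0},
  {"xyz": [0, 0, 0], "dr": [0, 0, 0], "jaw": 0},
  {"xyz": [0, 0, 0], "dr": [0, 0, 0], "jaw": 0},
  {"xyz": [0, 0, 0], "dr": [0, 0, 0], "jaw": 0},
])

```text
t: 3.9
tool_pos: [0.4996, 0.1955, 0.0857]
orientation: [-3.141, -0.054, -0.0]
force: [-0.4, 0.7, 1.2]
opening: 0.0177
```

```bash
python3 -c "
from h import *
plan([.501,.196,.108],2)"
```

```text
t 3.9 at [499.6 195.5  85.7] ang 2.0 open 17.7 F [-0.4  0.7  1.2] -> xyz [  1.4  -0.5 -22.3] dr [-0. -0. -0.]
```

```bash
cat >> h.py <<'E'
_a=np.radians(5.5)
def pw(x,y,z):  # relative to pan mouth centre, mm
    return np.array([515+x*np.cos(_a)-y*np.sin(_a),-16+x*np.sin(_a)+y*np.cos(_a),z])/1000
E
python3 -c "
from h import *
plan(pw(-29,145,105),5.5)"
```

```text
t 3.9 at [499.6 195.5  85.7] ang 2.0 open 17.7 F [-0.4  0.7  1.2] -> xyz [-29.7  68.9 -19.3] dr [-0.  -0.  -3.5]
```

>>> apply_moves([
  {"xyz": [0, 0, -10], "dr": [0, 0, 0], "jaw": 0},
  {"xyz": [0, 0, -20], "dr": [0, 0, 0], "jaw": 0},
  {"xyz": [-15, 34, -20], "dr": [0, 0, -2], "jaw": 0},
  {"xyz": [-30, 69, -20], "dr": [0, 0, -3.5], "jaw": 0},
  {"xyz": [-30, 69, -20], "dr": [0, 0, -3.5], "jaw": 0},
])

```text
t: 4.4
tool_pos: [0.4707, 0.1226, 0.106]
orientation: [3.137, 0.148, -0.002]
force: [0.7, 0.3, -2.3]
opening: 0.0181
```

>>> apply_moves([
  {"xyz": [0, 0, 0], "dr": [0, 0, 0], "jaw": 0},
  {"xyz": [0, 0, 0], "dr": [0, 0, 0], "jaw": 0},
])

```text
t: 4.6
tool_pos: [0.4726, 0.126, 0.1064]
orientation: [-3.138, -0.149, -0.002]
force: [0.1, 0.4, -2.2]
opening: 0.0177
```

```bash
python3 -c "
from h import *
plan(pw(-29,145,85.5),5.5)
save(cam('wrist'),'w3.png',k=1.4);save(cam('scene'),'s3.png',k=1.4)"
```

```text
t 4.6 at [472.6 126.  106.4] ang 5.5 open 17.7 F [ 0.1  0.4 -2.2] -> xyz [-0.4  0.4 20.9] dr [-0.  -0.1 -0. ]
```

View pics/w3.png

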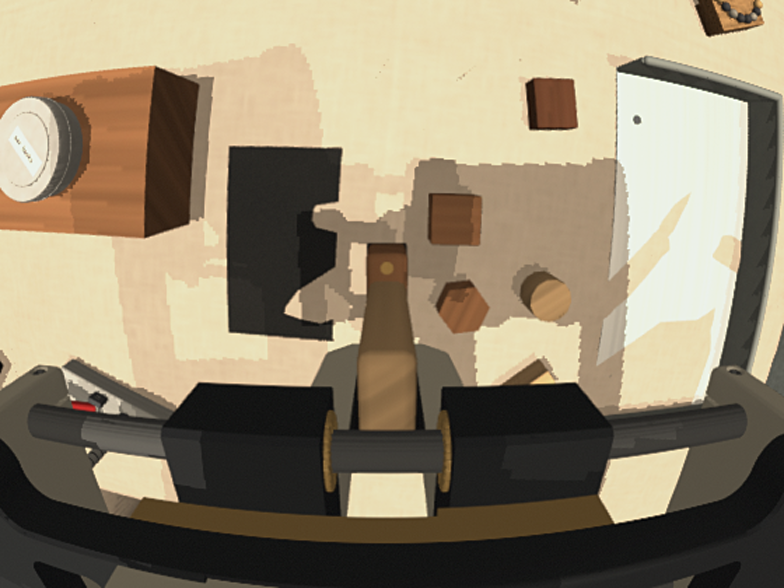

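View pics/s3.png

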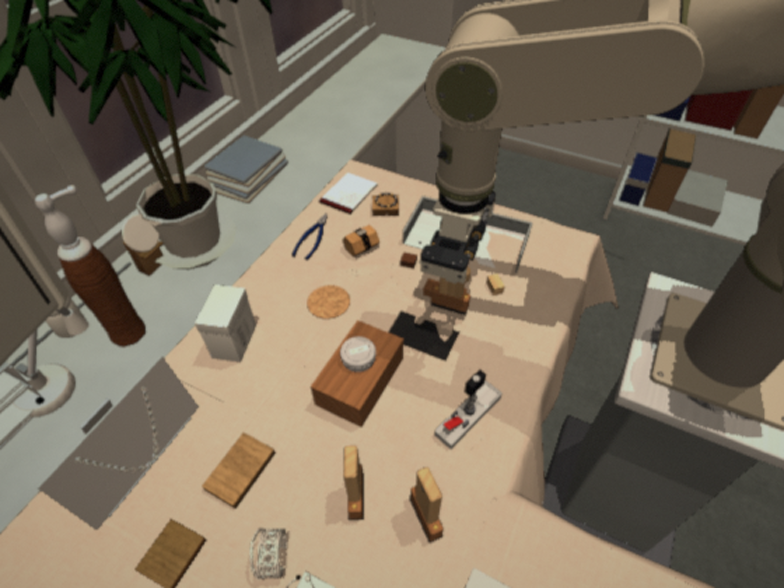

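>>> apply_moves([
  {"xyz": [0, 0, 12], "dr": [0, 0, 0], "jaw": 0},
  {"xyz": [0, 0, 21], "dr": [0, 0, 0], "jaw": 0},
  {"xyz": [0, 8, 21], "dr": [0, 0, 0], "jaw": 0},
  {"xyz": [0, 18, 21], "dr": [0, 0, 0], "jaw": 0},
  {"xyz": [0, 29, 21], "dr": [0, 0, 0], "jaw": 0},
])

```text
t: 5.2
tool_pos: [0.4742, 0.0959, 0.0839]
orientation: [3.138, 0.151, -0.002]
force: [0.1, 0.3, -2.0]
opening: 0.0176
```

>>> apply_moves([
  {"xyz": [0, 10, 0], "dr": [0, 0, 0], "jaw": 0},
  {"xyz": [0, 20, 0], "dr": [0, 0, 0], "jaw": 0},
  {"xyz": [0, 30, 0], "dr": [0, 0, 0], "jaw": 0},
  {"xyz": [0, 40, 0], "dr": [0, 0, 0], "jaw": 0},
  {"xyz": [0, 50, 0], "dr": [0, 0, 0], "jaw": 0},
])

```text
t: 5.7
tool_pos: [0.4796, 0.0459, 0.0847]
orientation: [-3.138, -0.15, -0.0]
force: [0.2, -0.2, -1.6]
opening: 0.0179
```

```bash
python3 -c "
from h import *
plan(pw(-29,-34,85.5),5.5)
save(cam('wrist'),'w4.png',k=1.4)"
```

```text
t 5.7 at [479.6  45.9  84.7] ang 5.5 open 17.9 F [ 0.2 -0.2 -1.6] -> xyz [ 0.4 99.  -0.8] dr [-0. -0. -0.]
```

View pics/w4.png

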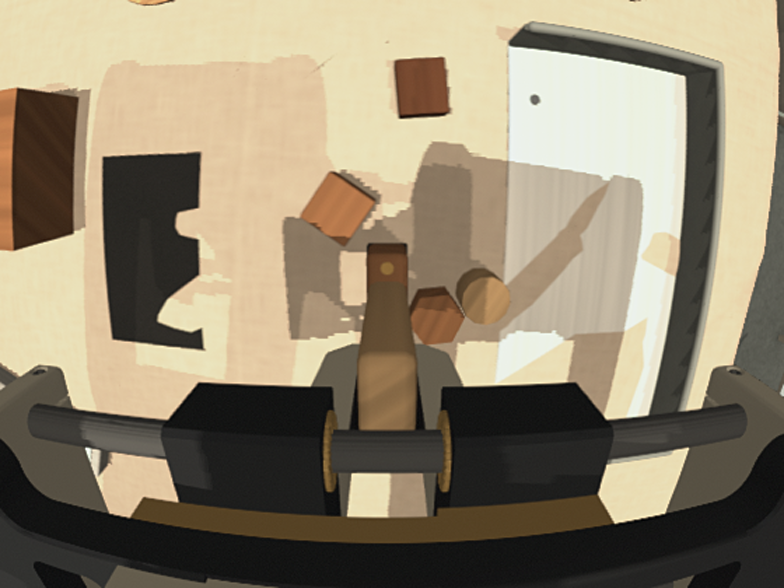

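>>> apply_moves([
  {"xyz": [0, 10, 0], "dr": [0, 0, 0], "jaw": 0},
  {"xyz": [0, 20, 0], "dr": [0, 0, 0], "jaw": 0},
  {"xyz": [0, 30, 0], "dr": [0, 0, 0], "jaw": 0},
  {"xyz": [0, 40, 0], "dr": [0, 0, 0], "jaw": 0},
  {"xyz": [0, 50, 0], "dr": [0, 0, 0], "jaw": 0},
])

```text
t: 6.25
tool_pos: [0.4843, -0.0038, 0.0847]
orientation: [3.138, 0.15, 0.0]
force: [0.6, 1.4, -2.2]
opening: 0.0179
```

>>> apply_moves([
  {"xyz": [0, 10, 0], "dr": [0, 0, 0], "jaw": 0},
  {"xyz": [0, 20, 0], "dr": [0, 0, 0], "jaw": 0},
  {"xyz": [0, 30, 0], "dr": [0, 0, 0], "jaw": 0},
  {"xyz": [0, 40, 0], "dr": [0, 0, 0], "jaw": 0},
  {"xyz": [0, 48, 0], "dr": [0, 0, 0], "jaw": 0},
])

```text
t: 6.75
tool_pos: [0.4889, -0.0517, 0.0846]
orientation: [3.138, 0.149, -0.0]
force: [-0.0, 0.1, -2.5]
opening: 0.0174
```

```bash
python3 -c "
from h import *
plan(pw(-29,-34,85.5),5.5)
save(cam('wrist'),'w5.png',k=1.4)"
```

```text
t 6.75 at [488.9 -51.7  84.6] ang 5.5 open 17.4 F [-0.   0.1 -2.5] -> xyz [ 0.4  1.  -0.9] dr [ 0.  0. -0.]
```

View pics/w5.png

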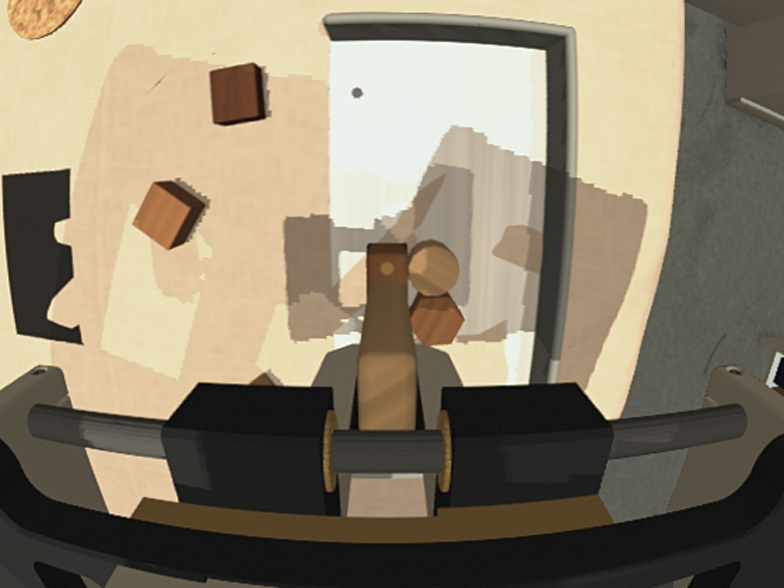

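>>> apply_moves([
  {"xyz": [0, -4, -20], "dr": [0, 0, 0], "jaw": 0},
  {"xyz": [0, -6, -45], "dr": [0, 0, 0], "jaw": 0},
  {"xyz": [-16, -48, -45], "dr": [0, 0, 0], "jaw": 0},
  {"xyz": [-32, -90, -45], "dr": [0, 0, 0], "jaw": 0},
  {"xyz": [-48, -133, -45], "dr": [0, 0, 0], "jaw": 0},
])

```text
t: 7.3
tool_pos: [0.4278, 0.078, 0.1299]
orientation: [-3.138, -0.148, -0.001]
force: [1.8, 0.7, -2.0]
opening: 0.018
```

>>> apply_moves([
  {"xyz": [0, 0, 0], "dr": [0, 0, 0], "jaw": 0},
  {"xyz": [0, 0, 0], "dr": [0, 0, 0], "jaw": 0},
  {"xyz": [0, 0, 0], "dr": [0, 0, 0], "jaw": 0},
])

```text
t: 7.6
tool_pos: [0.4288, 0.0766, 0.1298]
orientation: [3.138, 0.15, 0.001]
force: [-0.0, 0.0, -2.0]
opening: 0.0179
```

```bash
python3 -c "
from h import *
plan(pw(-78,100,85.0),5.5)
im=cam('wrist');save(im,'w6.png',k=1.4)
print([px(im,pw(x,y,0))*1.4 for x,y in [(-113,89),(-43,89),(-120,0),(-91,52)]])
save(cam('scene'),'s6.png',(200,120,400,270),4)"
```

```text
t 7.6 at [428.8  76.6 129.8] ang 5.5 open 17.9 F [-0.  0. -2.] -> xyz [-1.1  0.5 44.8] dr [ 0. -0. -0.]
[array([402.70405961, 334.56938731]), array([403.63855176, 234.16194406]), array([525.2097872 , 342.40410142]), array([456.83378908, 304.18869908])]
```

View pics/w6.png

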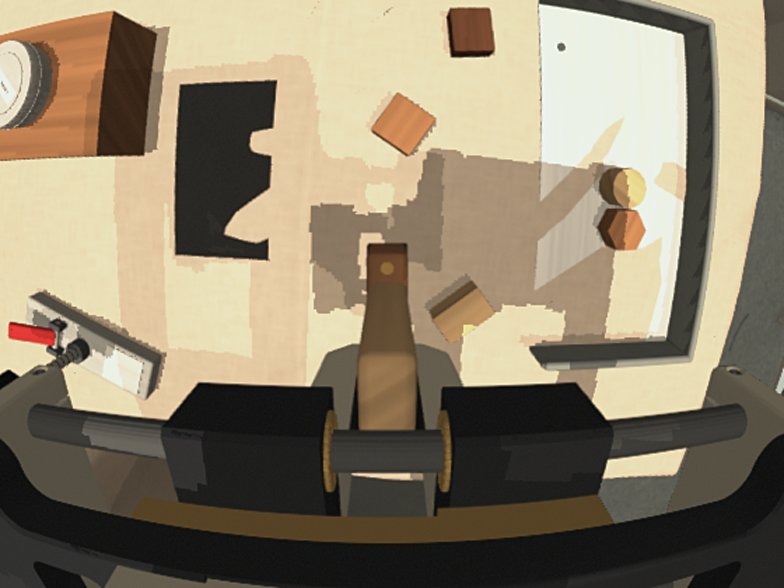

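View pics/s6.png

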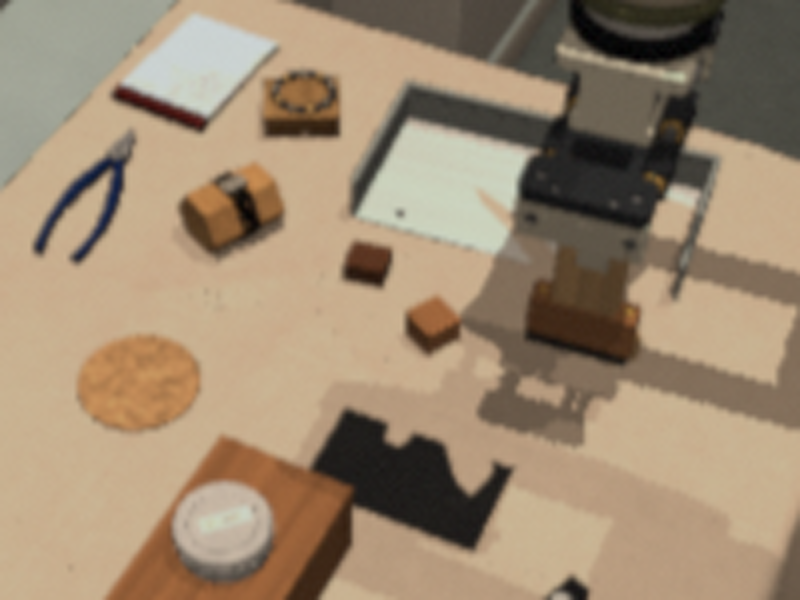

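>>> apply_moves([
  {"xyz": [-1, 0, 20], "dr": [0, 0, 0], "jaw": 0},
  {"xyz": [-1, 0, 40], "dr": [0, 0, 0], "jaw": 0},
  {"xyz": [-1, 0, 45], "dr": [0, 0, 0], "jaw": 0},
  {"xyz": [-1, 8, 45], "dr": [0, 0, 0], "jaw": 0},
  {"xyz": [-1, 18, 45], "dr": [0, 0, 0], "jaw": 0},
])

```text
t: 8.2
tool_pos: [0.4295, 0.0583, 0.0851]
orientation: [3.138, 0.15, 0.0]
force: [-0.2, 0.2, -1.6]
opening: 0.0179
```

>>> apply_moves([
  {"xyz": [0, 10, 0], "dr": [0, 0, 0], "jaw": 0},
  {"xyz": [0, 20, 0], "dr": [0, 0, 0], "jaw": 0},
  {"xyz": [0, 30, 0], "dr": [0, 0, 0], "jaw": 0},
  {"xyz": [0, 40, 0], "dr": [0, 0, 0], "jaw": 0},
  {"xyz": [0, 50, 0], "dr": [0, 0, 0], "jaw": 0},
])

```text
t: 8.7
tool_pos: [0.4339, 0.0084, 0.0847]
orientation: [3.138, 0.149, 0.0]
force: [0.7, -0.3, -2.3]
opening: 0.0179
```

```bash
python3 -c "
from h import *
plan(pw(-78,-30,85.0),5.5)
im=cam('wrist');save(im,'w7.png',k=1.4)"
```

```text
t 8.7 at [433.9   8.4  84.7] ang 5.5 open 17.9 F [ 0.7 -0.3 -2.3] -> xyz [ 0.4 62.  -0.3] dr [ 0. -0. -0.]
```

View pics/w7.png

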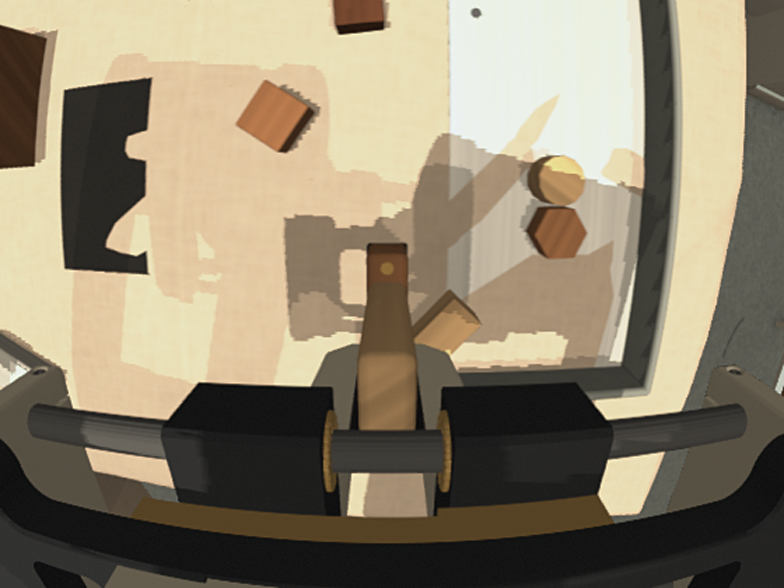

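>>> apply_moves([
  {"xyz": [0, 10, 0], "dr": [0, 0, 0], "jaw": 0},
  {"xyz": [0, 20, 0], "dr": [0, 0, 0], "jaw": 0},
  {"xyz": [0, 30, 0], "dr": [0, 0, 0], "jaw": 0},
  {"xyz": [0, 40, 0], "dr": [0, 0, 0], "jaw": 0},
  {"xyz": [0, 50, 0], "dr": [0, 0, 0], "jaw": 0},
])

```text
t: 9.25
tool_pos: [0.4387, -0.0413, 0.0846]
orientation: [3.138, 0.15, -0.0]
force: [-0.3, 0.5, -2.1]
opening: 0.0177
```

>>> apply_moves([
  {"xyz": [0, 6, 0], "dr": [0, 0, 0], "jaw": 0},
  {"xyz": [0, 12, 0], "dr": [0, 0, 0], "jaw": 0},
  {"xyz": [0, 12, 0], "dr": [0, 0, 0], "jaw": 0},
])

```text
t: 9.55
tool_pos: [0.4399, -0.0531, 0.0847]
orientation: [3.138, 0.149, 0.0]
force: [-1.0, 0.8, -2.6]
opening: 0.0179
```

```bash
python3 -c "
from h import *
plan(pw(10,140,130.0),5.5)
im=cam('wrist');save(im,'w8.png',k=1.4)"
```

```text
t 9.55 at [439.9 -53.1  84.7] ang 5.4 open 17.9 F [-1.   0.8 -2.6] -> xyz [  88.1 -169.8  -45.3] dr [ 0.  -0.  -0.1]
```

View pics/w8.png

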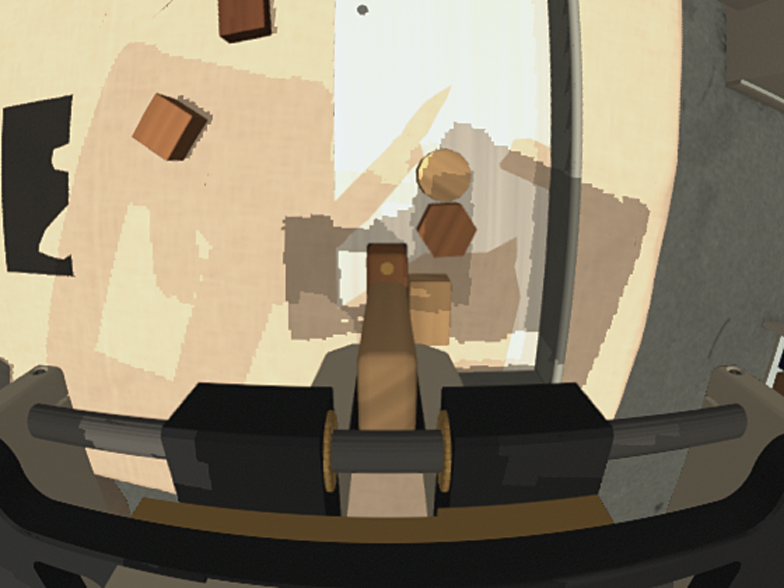

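```bash
python3 -c "
from h import *
im=cam('wrist')
c,s=np.cos(_a),np.sin(_a)
for u,v,z in [(163,127,.024),(245,20,.02),(443,175,.022)]:
  p=pt(im,u/1.4,v/1.4,z)*1000; d=p[:2]-[515,-16]; print(p, d@[c,s], d@[-s,c])
"
```

```text
Traceback (most recent call last):
NameError: name '_a' is not defined
```

```bash
cat >> h.py <<'E'
def p2pan(p):
    p=np.asarray(p)*1000; d=p[:2]-[515,-16]; c,s=np.cos(_a),np.sin(_a); return np.round([d@[c,s],d@[-s,c]],1)
E
python3 -c "
from h import *
im=cam('wrist')
for u,v,z in [(163,127,.024),(245,20,.02),(443,175,.022)]:
  print(p2pan(pt(im,u/1.4,v/1.4,z)))
"
```

```text
[26.2 90. ]
[81.5 44.9]
[ -5.  -57.5]
```

>>> apply_moves([
  {"xyz": [0, -4, -22], "dr": [0, 0, 0], "jaw": 0},
  {"xyz": [0, -8, -45], "dr": [0, 0, 0], "jaw": 0},
  {"xyz": [22, -46, -45], "dr": [0, 0, 0], "jaw": 0},
  {"xyz": [46, -85, -45], "dr": [0, 0, 0], "jaw": 0},
  {"xyz": [72, -125, -45], "dr": [0, 0, 0], "jaw": 0},
])

```text
t: 10.2
tool_pos: [0.5001, 0.0805, 0.1302]
orientation: [3.138, 0.149, 0.002]
force: [0.8, -0.7, -1.8]
opening: 0.0175
```

>>> apply_moves([
  {"xyz": [32, -40, 0], "dr": [0, 0, 0], "jaw": 0},
  {"xyz": [32, -40, 0], "dr": [0, 0, 0], "jaw": 0},
  {"xyz": [32, -40, 20], "dr": [0, 0, 0], "jaw": 0},
  {"xyz": [32, -40, 40], "dr": [0, 0, 0], "jaw": 0},
  {"xyz": [32, -40, 45], "dr": [0, 0, 0], "jaw": 0},
])

```text
t: 10.7
tool_pos: [0.5257, 0.1219, 0.0829]
orientation: [3.138, 0.151, -0.006]
force: [-12.3, -1.6, 23.2]
opening: 0.0179
```

```bash
python3 -c "
from h import *
plan(pw(26,135,85.0),5.5)
im=cam('wrist');save(im,'w9.png',k=1.4)"
```

```text
t 10.7 at [525.7 121.9  82.9] ang 5.5 open 17.9 F [-12.3  -1.6  23.2] -> xyz [ 2.1  1.3 -2.1] dr [-0.   0.2  0. ]
```

View pics/w9.png

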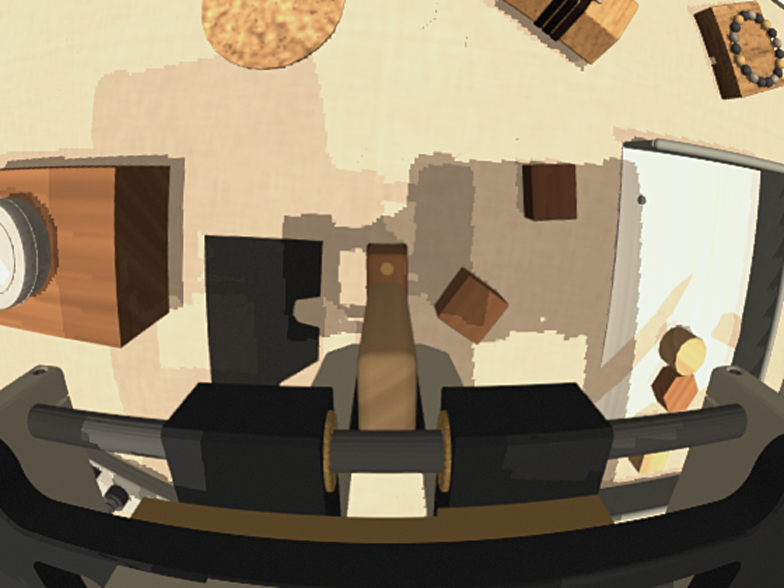

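>>> apply_moves([
  {"xyz": [0, 0, -1], "dr": [0, 0, 0], "jaw": 0},
  {"xyz": [0, 8, -1], "dr": [0, 0, 0], "jaw": 0},
  {"xyz": [0, 18, -1], "dr": [0, 0, 0], "jaw": 0},
  {"xyz": [0, 28, -1], "dr": [0, 0, 0], "jaw": 0},
  {"xyz": [0, 38, -1], "dr": [0, 0, 0], "jaw": 0},
])

```text
t: 11.25
tool_pos: [0.5314, 0.0827, 0.0859]
orientation: [3.138, 0.149, 0.0]
force: [-0.5, 0.3, -2.1]
opening: 0.018
```

>>> apply_moves([
  {"xyz": [0, 10, 0], "dr": [0, 0, 0], "jaw": 0},
  {"xyz": [0, 20, 0], "dr": [0, 0, 0], "jaw": 0},
  {"xyz": [0, 30, 0], "dr": [0, 0, 0], "jaw": 0},
  {"xyz": [0, 40, 0], "dr": [0, 0, 0], "jaw": 0},
  {"xyz": [0, 50, 0], "dr": [0, 0, 0], "jaw": 0},
])

```text
t: 11.75
tool_pos: [0.536, 0.0333, 0.0856]
orientation: [-3.138, -0.15, 0.0]
force: [0.2, -0.4, -1.3]
opening: 0.0176
```

```bash
python3 -c "
from h import *
plan(pw(26,-25,85.0),5.5)
im=cam('wrist');save(im,'w10.png',k=1.4)"
```

```text
t 11.75 at [536.   33.3  85.6] ang 5.5 open 17.6 F [ 0.2 -0.4 -1.3] -> xyz [ 0.4 72.1  0.6] dr [-0.  0. -0.]
```

View pics/w10.png

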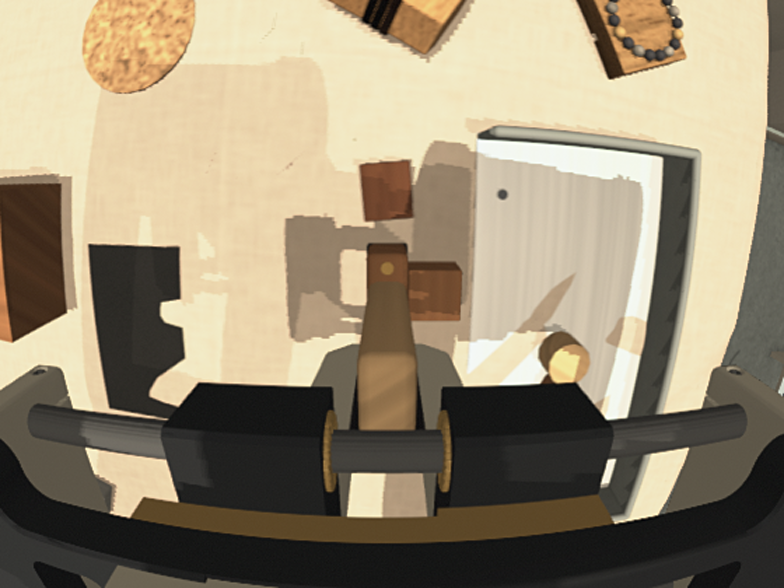

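Brown is flush on the blade and the dark one is just clear of it. Continuing.

>>> apply_moves([
  {"xyz": [0, 10, 0], "dr": [0, 0, 0], "jaw": 0},
  {"xyz": [0, 20, 0], "dr": [0, 0, 0], "jaw": 0},
  {"xyz": [0, 30, 0], "dr": [0, 0, 0], "jaw": 0},
  {"xyz": [0, 40, 0], "dr": [0, 0, 0], "jaw": 0},
  {"xyz": [0, 50, 0], "dr": [0, 0, 0], "jaw": 0},
])

```text
t: 12.3
tool_pos: [0.5408, -0.0165, 0.0856]
orientation: [-3.138, -0.15, 0.0]
force: [0.1, 0.2, -2.3]
opening: 0.0179
```

>>> apply_moves([
  {"xyz": [0, 10, 0], "dr": [0, 0, 0], "jaw": 0},
  {"xyz": [0, 20, 0], "dr": [0, 0, 0], "jaw": 0},
  {"xyz": [0, 26, 0], "dr": [0, 0, 0], "jaw": 0},
  {"xyz": [0, 26, 0], "dr": [0, 0, 0], "jaw": 0},
])

```text
t: 12.7
tool_pos: [0.5433, -0.0424, 0.0857]
orientation: [3.138, 0.148, 0.0]
force: [0.2, 0.2, -1.5]
opening: 0.018
```

```bash
python3 -c "
from h import *
plan(pw(78,100,131.0),5.5)
im=cam('wrist');save(im,'w11.png',k=1.4)"
```

```text
t 12.7 at [543.3 -42.4  85.7] ang 5.4 open 18.0 F [ 0.2  0.2 -1.5] -> xyz [  52.2 -129.1  -45.3] dr [ 0.  -0.  -0.1]
```

View pics/w11.png

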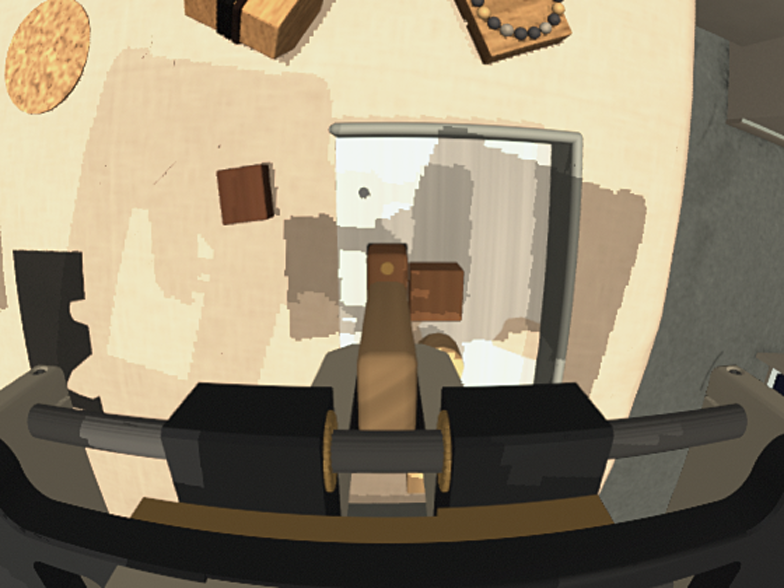

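>>> apply_moves([
  {"xyz": [0, -4, -22], "dr": [0, 0, 0], "jaw": 0},
  {"xyz": [0, -8, -45], "dr": [0, 0, 0], "jaw": 0},
  {"xyz": [16, -46, -45], "dr": [0, 0, 0], "jaw": 0},
  {"xyz": [32, -85, -45], "dr": [0, 0, 0], "jaw": 0},
  {"xyz": [52, -129, -45], "dr": [0, 0, 0], "jaw": 0},
])

```text
t: 13.25
tool_pos: [0.5829, 0.0931, 0.1311]
orientation: [3.138, 0.148, 0.001]
force: [2.0, -0.9, -2.0]
opening: 0.0181
```

>>> apply_moves([
  {"xyz": [0, 0, 0], "dr": [0, 0, 0], "jaw": 0},
  {"xyz": [0, 0, 15], "dr": [0, 0, 0], "jaw": 0},
  {"xyz": [0, 0, 30], "dr": [0, 0, 0], "jaw": 0},
  {"xyz": [0, 0, 40], "dr": [0, 0, 0], "jaw": 0},
  {"xyz": [0, 0, 45], "dr": [0, 0, 0], "jaw": 0},
])

```text
t: 13.75
tool_pos: [0.5809, 0.0907, 0.0829]
orientation: [3.138, 0.147, -0.006]
force: [-1.4, -0.2, 12.4]
opening: 0.0177
```

```bash
python3 -c "
from h import *
plan(pw(78,-25,86.0),5.5)
im=cam('wrist');save(im,'w12.png',k=1.4)"
```

```text
t 13.75 at [580.9  90.7  82.9] ang 5.4 open 17.7 F [-1.4 -0.2 12.4] -> xyz [  2.5 124.9  -3.1] dr [-0.   0.2 -0.1]
```

View pics/w12.png

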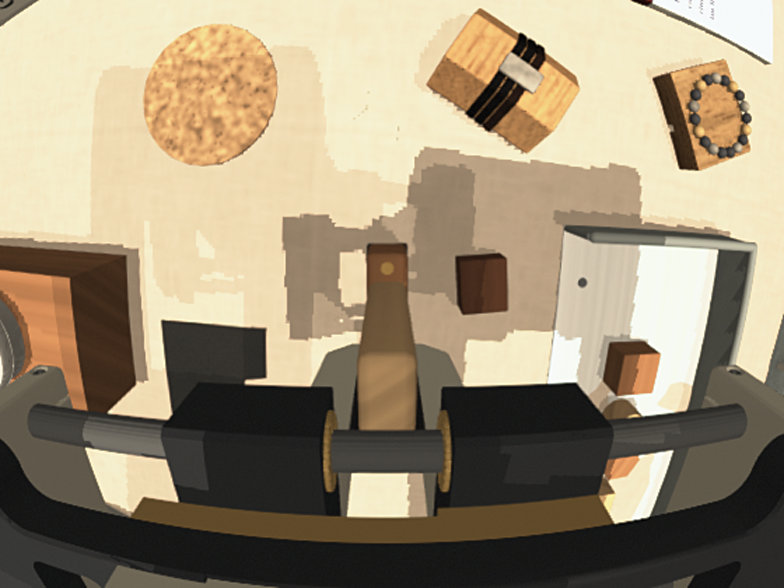

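>>> apply_moves([
  {"xyz": [0, 4, -1], "dr": [0, 0, 0], "jaw": 0},
  {"xyz": [0, 14, -1], "dr": [0, 0, 0], "jaw": 0},
  {"xyz": [0, 24, -1], "dr": [0, 0, 0], "jaw": 0},
  {"xyz": [0, 34, -1], "dr": [0, 0, 0], "jaw": 0},
  {"xyz": [0, 44, -1], "dr": [0, 0, 0], "jaw": 0},
])

```text
t: 14.3
tool_pos: [0.5871, 0.0469, 0.0869]
orientation: [3.138, 0.149, 0.001]
force: [0.6, 0.5, -2.3]
opening: 0.0178
```

>>> apply_moves([
  {"xyz": [0, 10, 0], "dr": [0, 0, 0], "jaw": 0},
  {"xyz": [0, 20, 0], "dr": [0, 0, 0], "jaw": 0},
  {"xyz": [0, 30, 0], "dr": [0, 0, 0], "jaw": 0},
  {"xyz": [0, 40, 0], "dr": [0, 0, 0], "jaw": 0},
  {"xyz": [0, 50, 0], "dr": [0, 0, 0], "jaw": 0},
])

```text
t: 14.8
tool_pos: [0.5917, -0.0026, 0.0866]
orientation: [3.138, 0.15, -0.0]
force: [-0.3, 0.6, -2.3]
opening: 0.0177
```

>>> apply_moves([
  {"xyz": [0, 10, 0], "dr": [0, 0, 0], "jaw": 0},
  {"xyz": [0, 20, 0], "dr": [0, 0, 0], "jaw": 0},
  {"xyz": [0, 30, 0], "dr": [0, 0, 0], "jaw": 0},
  {"xyz": [0, 30, 0], "dr": [0, 0, 0], "jaw": 0},
  {"xyz": [0, 28, -10], "dr": [0, 0, 0], "jaw": 0},
])

```text
t: 15.3
tool_pos: [0.593, -0.0297, 0.0953]
orientation: [-3.137, -0.148, 0.005]
force: [-1.1, -0.4, -2.3]
opening: 0.0176
```

```bash
python3 -c "
from h import *
plan([.500,.196,.130],2)
im=cam('wrist');save(im,'w13.png',k=1.4)
save(cam('scene'),'s13.png',(200,120,400,270),4)"
```

```text
t 15.3 at [593.  -29.7  95.3] ang 5.4 open 17.6 F [-1.1 -0.4 -2.3] -> xyz [ -71.4 -233.5  -34.3] dr [-0.   0.2  3.4]
```

View pics/w13.png

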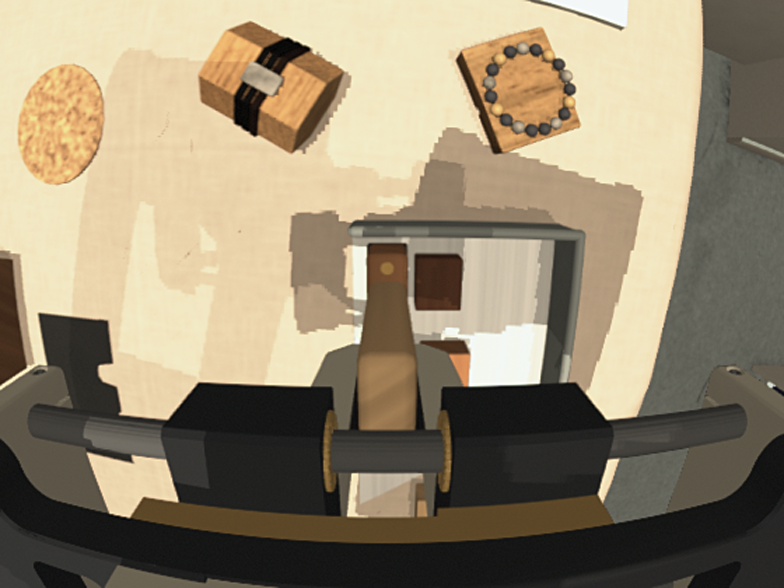

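View pics/s13.png

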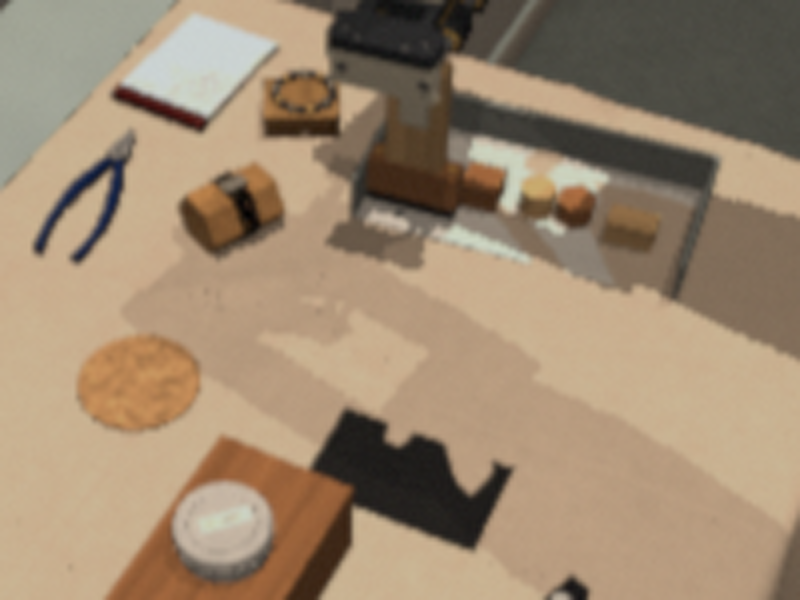

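>>> apply_moves([
  {"xyz": [0, -4, -20], "dr": [0, 0, 0], "jaw": 0},
  {"xyz": [-4, -20, -36], "dr": [0, 0, 1], "jaw": 0},
  {"xyz": [-18, -65, -36], "dr": [0, 0, 2], "jaw": 0},
  {"xyz": [-32, -110, -36], "dr": [0, 0, 3.4], "jaw": 0},
  {"xyz": [-46, -155, -36], "dr": [0, 0, 3.4], "jaw": 0},
])

```text
t: 15.9
tool_pos: [0.5332, 0.1221, 0.1334]
orientation: [-3.141, -0.055, -0.002]
force: [1.3, 0.5, -3.5]
opening: 0.0176
```

>>> apply_moves([
  {"xyz": [-14, -40, 0], "dr": [0, 0, 0], "jaw": 0},
  {"xyz": [-26, -78, 0], "dr": [0, 0, 0], "jaw": 0},
  {"xyz": [-26, -78, 0], "dr": [0, 0, 0], "jaw": 0},
  {"xyz": [-26, -78, 0], "dr": [0, 0, 0], "jaw": 0},
])

```text
t: 16.3
tool_pos: [0.5047, 0.1986, 0.1332]
orientation: [3.141, 0.062, 0.001]
force: [0.1, 0.0, -1.8]
opening: 0.0174
```

```bash
python3 -c "
from h import *
plan([.500,.196,.088],2)
im=cam('wrist');save(im,'w14.png',k=1.4)"
```

```text
t 16.3 at [504.7 198.6 133.2] ang 2.2 open 17.4 F [ 0.1  0.  -1.8] -> xyz [-4.8  2.4 45.1] dr [ 0.  -0.1  0.2]
```

View pics/w14.png

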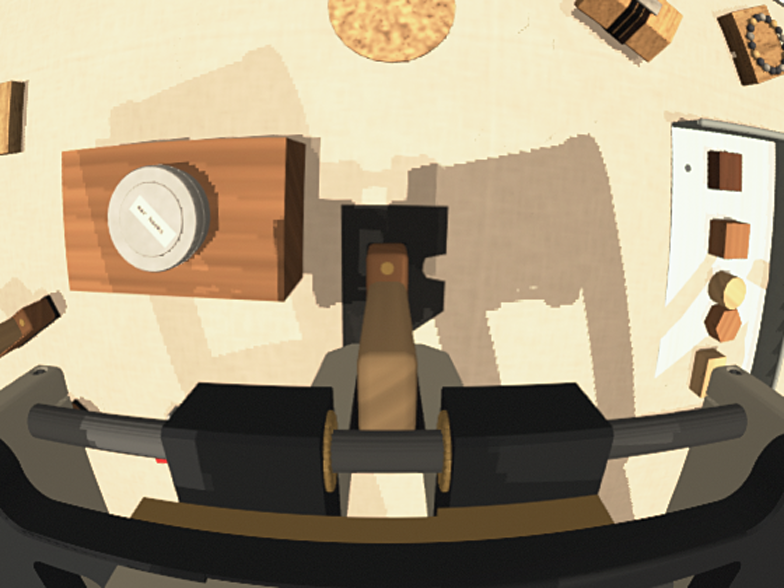

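>>> apply_moves([
  {"xyz": [-5, 2, 12], "dr": [0, 0, 0], "jaw": 0},
  {"xyz": [-5, 2, 26], "dr": [0, 0, 0], "jaw": 0},
  {"xyz": [-5, 2, 36], "dr": [0, 0, 0], "jaw": 0},
  {"xyz": [-5, 2, 41], "dr": [0, 0, 0], "jaw": 0},
  {"xyz": [-5, 2, 44], "dr": [0, 0, 0], "jaw": 0},
])

```text
t: 16.85
tool_pos: [0.4994, 0.1946, 0.0873]
orientation: [3.141, 0.056, -0.003]
force: [-0.3, -0.2, -2.1]
opening: 0.0182
```

>>> apply_moves([
  {"xyz": [0, 0, 1], "dr": [0, 0, 0], "jaw": 0},
  {"xyz": [0, 0, 2], "dr": [0, 0, 0], "jaw": 0},
  {"xyz": [0, 0, 2], "dr": [0, 0, 0], "jaw": 0},
])

```text
t: 17.15
tool_pos: [0.5003, 0.1953, 0.087]
orientation: [-3.141, -0.057, -0.001]
force: [0.4, 0.1, -1.2]
opening: 0.0178
```

```bash
python3 -c "
from h import *
plan([.500,.196,.086],2)"
```

```text
t 17.15 at [500.3 195.3  87. ] ang 2.1 open 17.8 F [ 0.4  0.1 -1.2] -> xyz [-0.3 -0.7  1. ] dr [-0.  -0.   0.1]
```

>>> apply_moves([
  {"xyz": [0, 0, 1], "dr": [0, 0, 0], "jaw": 0},
  {"xyz": [0, 0, 1.5], "dr": [0, 0, 0], "jaw": 0},
  {"xyz": [0, 0, 1.5], "dr": [0, 0, 0], "jaw": 0},
])

```text
t: 17.45
tool_pos: [0.5, 0.1952, 0.0852]
orientation: [-3.141, -0.057, -0.0]
force: [-0.1, 0.4, -2.0]
opening: 0.0179
```

>>> apply_moves([
  {"xyz": [0, 0, 1], "dr": [0, 0, 0], "jaw": 0},
  {"xyz": [0, 0, 1.5], "dr": [0, 0, 0], "jaw": 0},
  {"xyz": [0, 0, 1.5], "dr": [0, 0, 0], "jaw": 0},
])

```text
t: 17.75
tool_pos: [0.5003, 0.1953, 0.0849]
orientation: [-3.141, -0.057, -0.001]
force: [-3.0, -0.4, 8.0]
opening: 0.0179
```

>>> apply_moves([
  {"xyz": [0, 0, -0.5], "dr": [0, 0, 0], "jaw": 20},
  {"xyz": [0, 0, -0.5], "dr": [0, 0, 0], "jaw": 35},
  {"xyz": [0, 0, -0.5], "dr": [0, 0, 0], "jaw": 60},
  {"xyz": [0, 0, -0.5], "dr": [0, 0, 0], "jaw": 60},
  {"xyz": [0, 0, -0.5], "dr": [0, 0, 0], "jaw": 60},
])

```text
t: 18.25
tool_pos: [0.4999, 0.1951, 0.084]
orientation: [3.141, 0.057, -0.0]
force: [-0.1, -0.1, -0.0]
opening: 0.0473
```

>>> apply_moves([
  {"xyz": [0, 0, -20], "dr": [0, 0, 0], "jaw": 60},
  {"xyz": [0, 0, -50], "dr": [0, 0, 0], "jaw": 60},
  {"xyz": [0, 0, -90], "dr": [0, 0, 0], "jaw": 75},
  {"xyz": [0, 0, -100], "dr": [0, 0, 0], "jaw": 75},
  {"xyz": [0, 0, -100], "dr": [0, 0, 0], "jaw": 75},
])

```text
t: 18.75
tool_pos: [0.5016, 0.1956, 0.1866]
orientation: [-3.14, -0.057, -0.007]
force: [0.1, -0.1, 0.6]
opening: 0.0745
```

```bash
python3 -c "
from h import *
plan([.556,.324,.186],2)
im=cam('wrist');save(im,'w15.png',k=1.4)
save(cam('scene'),'s15.png',(180,120,420,300),3.3)"
```

```text
t 18.75 at [501.6 195.6 186.6] ang 2.1 open 74.5 F [ 0.1 -0.1  0.6] -> xyz [  59.  -126.3    1. ] dr [-0.1 -0.3  0.1]
```

View pics/w15.png

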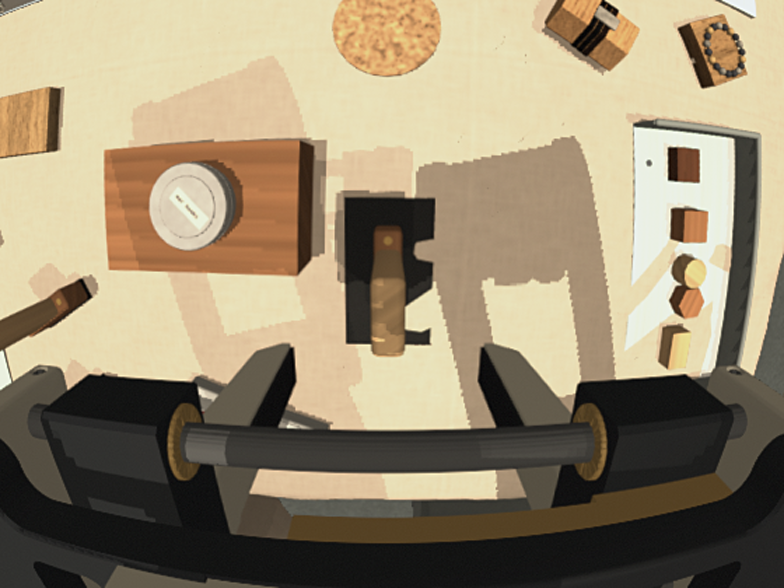

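View pics/s15.png

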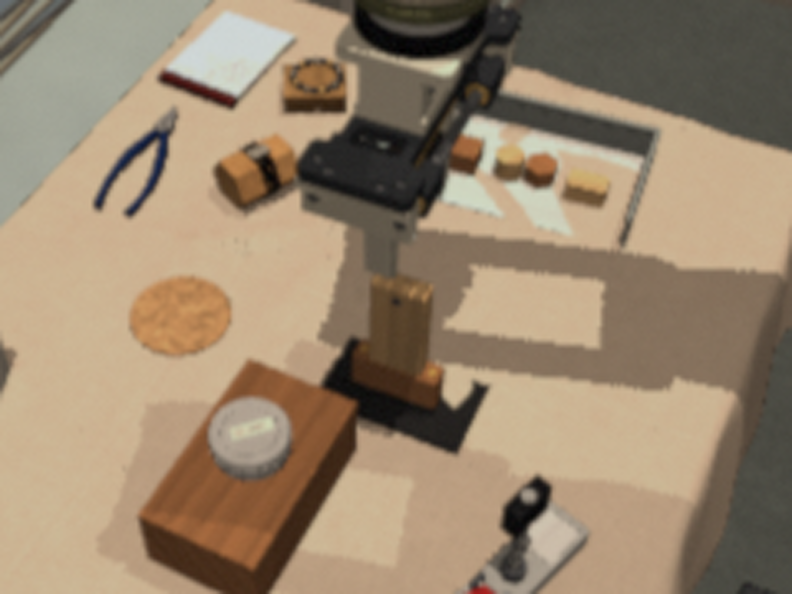

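```bash
python3 -c "
from h import *
im=cam('wrist'); save(im,'w16.png',(60,80,260,220),4)
print('tin',pt(im,188/1.4,205/1.4,.083),'coaster',pt(im,386/1.4,20/1.4,.003))
for u,v in [(105,150),(312,140),(299,275),(108,269)]: print(pt(im,u/1.4,v/1.4,.06))
"
```

```text
tin [0.55378519 0.32044673 0.083     ] coaster [0.69419456 0.2022541  0.003     ]
[0.59434101 0.40014041 0.06      ]
[0.5935575  0.24530913 0.06      ]
[0.50534513 0.25294214 0.06      ]
[0.50641672 0.40271633 0.06      ]
```

View pics/w16.png

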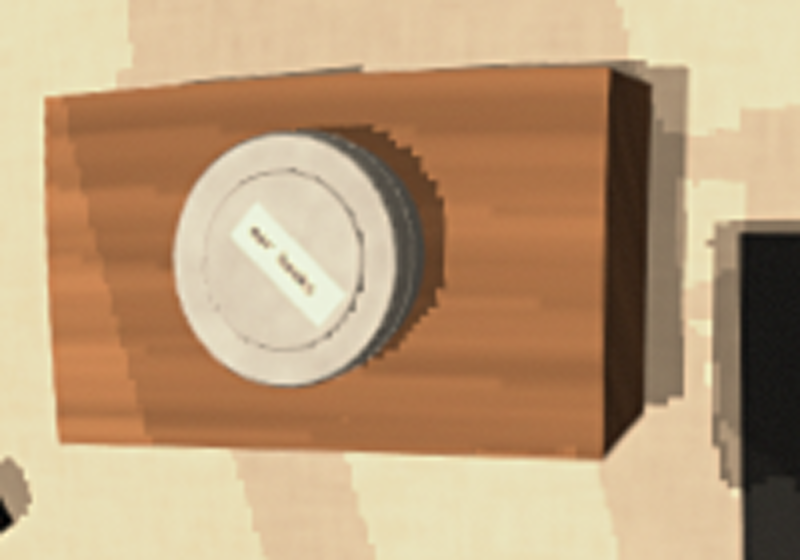

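```bash
python3 -c "
from h import *
im=cam('wrist'); p=pt(im,131.8,144.5,.083);print(p)
plan([p[0],p[1],.14],2)
"
```

```text
[0.5549464  0.32225418 0.083     ]
t 18.95 at [498.8 194.8 181.9] ang 2.1 open 75.4 F [-0.1  0.4 -0.8] -> xyz [  60.8 -125.3   41.6] dr [0.  0.2 0.1]
```

>>> apply_moves([
  {"xyz": [20, -42, 0], "dr": [0, 0, 0], "jaw": 88},
  {"xyz": [40, -84, 0], "dr": [0, 0, 0], "jaw": 88},
  {"xyz": [60, -126, 20], "dr": [0, 0, 0], "jaw": 88},
  {"xyz": [60, -126, 40], "dr": [0, 0, 0], "jaw": 88},
  {"xyz": [60, -126, 40], "dr": [0, 0, 0], "jaw": 88},
])

```text
t: 19.45
tool_pos: [0.552, 0.3227, 0.1373]
orientation: [3.137, 0.059, -0.015]
force: [-0.4, -1.9, -0.7]
opening: 0.0882
```

>>> apply_moves([
  {"xyz": [0, 0, 0], "dr": [0, 0, 0], "jaw": 88},
  {"xyz": [0, 0, 0], "dr": [0, 0, 0], "jaw": 88},
])

```text
t: 19.65
tool_pos: [0.5557, 0.3226, 0.1453]
orientation: [-3.141, -0.055, -0.002]
force: [0.1, 0.4, -0.1]
opening: 0.0882
```

```bash
python3 -c "
from h import *
plan([.555,.3225,.064],2)
im=cam('wrist');save(im,'w17.png',k=1.4)
"
```

```text
t 19.65 at [555.7 322.6 145.3] ang 2.0 open 88.2 F [ 0.1  0.4 -0.1] -> xyz [-0.8  0.1 81.3] dr [-0.  -0.1  0. ]
```

View pics/w17.png

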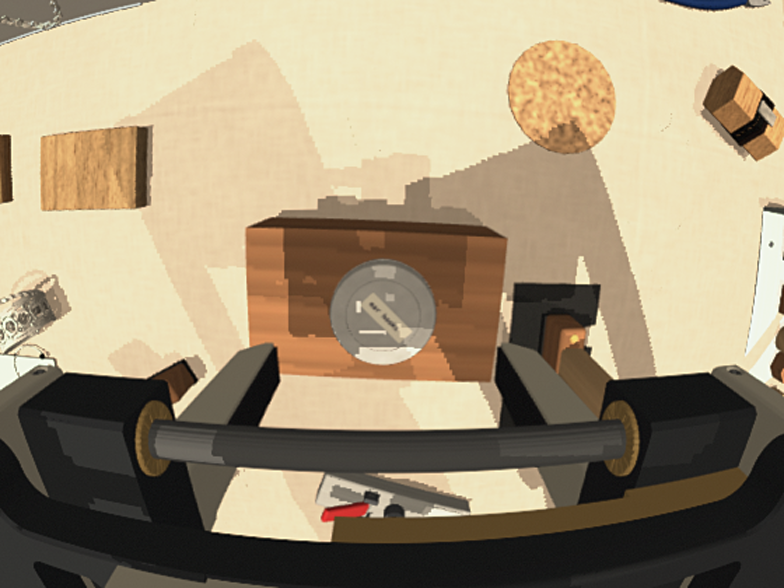

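>>> apply_moves([
  {"xyz": [0, 0, 22], "dr": [0, 0, 0], "jaw": 88},
  {"xyz": [0, 0, 46], "dr": [0, 0, 0], "jaw": 88},
  {"xyz": [0, 0, 66], "dr": [0, 0, 0], "jaw": 88},
  {"xyz": [0, 0, 76], "dr": [0, 0, 0], "jaw": 88},
  {"xyz": [0, 0, 78], "dr": [0, 0, 0], "jaw": 88},
])

```text
t: 20.2
tool_pos: [0.5551, 0.3226, 0.0659]
orientation: [3.141, 0.056, -0.001]
force: [-0.3, 0.7, 0.2]
opening: 0.0881
```

>>> apply_moves([
  {"xyz": [0, 0, 0], "dr": [0, 0, 0], "jaw": 70},
  {"xyz": [0, 0, 0], "dr": [0, 0, 0], "jaw": 50},
  {"xyz": [0, 0, 0], "dr": [0, 0, 0], "jaw": 50},
  {"xyz": [0, 0, 0], "dr": [0, 0, 0], "jaw": 50},
  {"xyz": [0, 0, 0], "dr": [0, 0, 0], "jaw": 50},
], grip_force=20)

```text
t: 20.7
tool_pos: [0.5558, 0.3235, 0.0669]
orientation: [-3.141, -0.057, -0.002]
force: [-0.6, -0.1, 2.6]
opening: 0.0568
```

```bash
python3 -c "
from h import *
plan([.555,.3225,.064],2)
"
```

```text
t 20.7 at [555.8 323.5  66.9] ang 2.1 open 56.8 F [-0.6 -0.1  2.6] -> xyz [-0.9  1.   2.9] dr [-0.  -0.1  0.1]
```

>>> apply_moves([
  {"xyz": [0, 0, -20], "dr": [0, 0, 0], "jaw": 50},
  {"xyz": [0, 0, -45], "dr": [0, 0, 0], "jaw": 50},
  {"xyz": [33, 31, -45], "dr": [0, 0, 0], "jaw": 50},
  {"xyz": [66, 62, -45], "dr": [0, 0, 0], "jaw": 50},
  {"xyz": [100, 93, -45], "dr": [0, 0, 0], "jaw": 50},
])

```text
t: 21.2
tool_pos: [0.6596, 0.2333, 0.1115]
orientation: [-3.141, -0.059, -0.001]
force: [0.3, 0.2, -2.1]
opening: 0.0568
```

>>> apply_moves([
  {"xyz": [34, 32, 0], "dr": [0, 0, 0], "jaw": 50},
  {"xyz": [34, 32, 0], "dr": [0, 0, 0], "jaw": 50},
  {"xyz": [34, 32, 20], "dr": [0, 0, 0], "jaw": 50},
  {"xyz": [34, 32, 40], "dr": [0, 0, 0], "jaw": 50},
  {"xyz": [34, 32, 40], "dr": [0, 0, 0], "jaw": 50},
])

```text
t: 21.7
tool_pos: [0.6909, 0.2028, 0.0667]
orientation: [3.14, 0.057, -0.011]
force: [-0.5, -0.2, -1.3]
opening: 0.0566
```

```bash
python3 -c "
from h import *
plan([.6945,.203,.0115],2)
im=cam('wrist');save(im,'w18.png',k=1.4)
save(cam('top'),'t18.png',(190,100,440,310),3.2)
"
```

```text
t 21.7 at [690.9 202.8  66.7] ang 2.1 open 56.6 F [-0.5 -0.2 -1.3] -> xyz [ 4.  -0.2 55.2] dr [0.1 0.4 0.1]
```

View pics/w18.png

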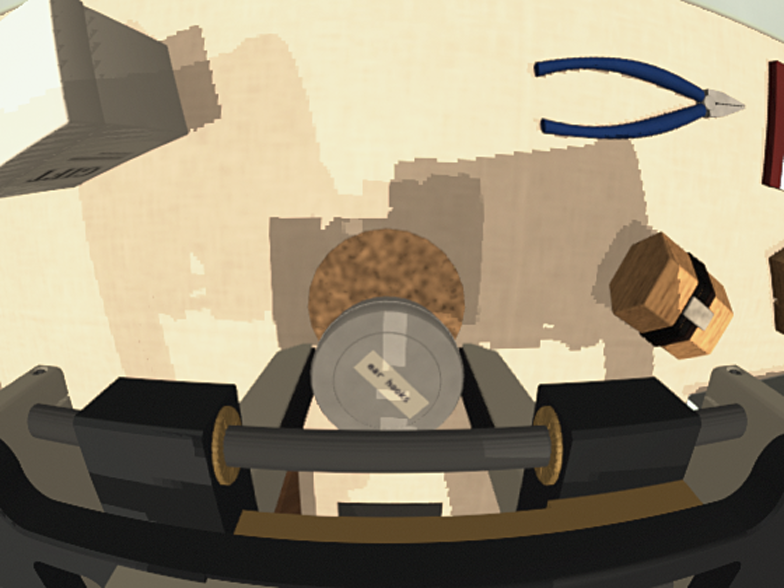

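View pics/t18.png

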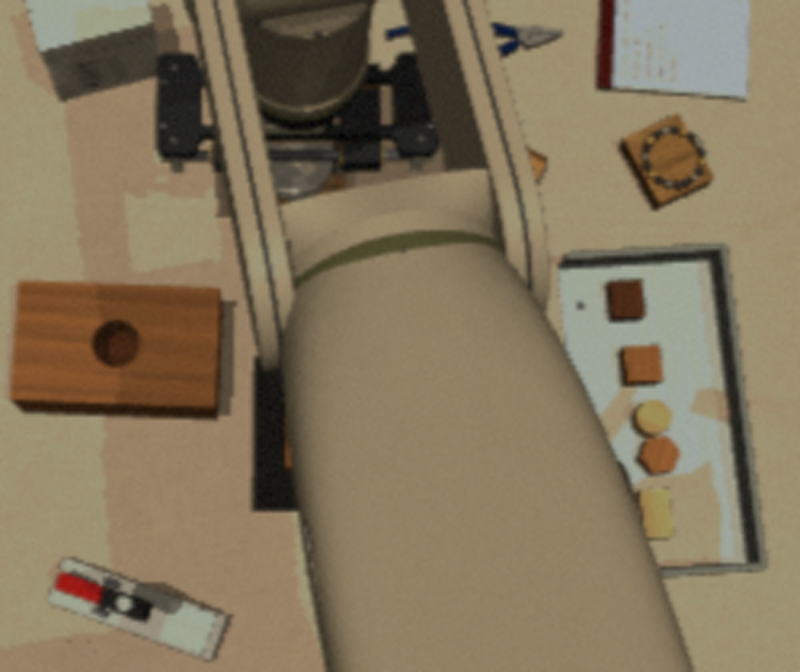

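>>> apply_moves([
  {"xyz": [0, 0, 18], "dr": [0, 0, 0], "jaw": 50},
  {"xyz": [0, 0, 36], "dr": [0, 0, 0], "jaw": 50},
  {"xyz": [0, 0, 48], "dr": [0, 0, 0], "jaw": 50},
  {"xyz": [0, 0, 55], "dr": [0, 0, 0], "jaw": 50},
  {"xyz": [0, 0, 55], "dr": [0, 0, 0], "jaw": 50},
])

```text
t: 22.3
tool_pos: [0.6923, 0.2029, 0.0137]
orientation: [3.14, 0.057, -0.005]
force: [-0.4, 0.1, -1.6]
opening: 0.0565
```

>>> apply_moves([
  {"xyz": [0, 0, 0], "dr": [0, 0, 0], "jaw": 50},
  {"xyz": [0, 0, 2], "dr": [0, 0, 0], "jaw": 50},
  {"xyz": [0, 0, 2], "dr": [0, 0, 0], "jaw": 50},
])

```text
t: 22.6
tool_pos: [0.6944, 0.2033, 0.0149]
orientation: [-3.141, -0.057, -0.002]
force: [-0.1, -0.3, -1.3]
opening: 0.0568
```

```bash
python3 -c "
from h import *
plan([.6945,.203,.0115],2)
"
```

```text
t 22.6 at [694.4 203.3  14.9] ang 2.1 open 56.8 F [-0.1 -0.3 -1.3] -> xyz [0.1 0.3 3.4] dr [-0.  -0.1  0.1]
```

>>> apply_moves([
  {"xyz": [0, 0, 2], "dr": [0, 0, 0], "jaw": 50},
  {"xyz": [0, 0, 3], "dr": [0, 0, 0], "jaw": 50},
  {"xyz": [0, 0, 3.5], "dr": [0, 0, 0], "jaw": 50},
  {"xyz": [0, 0, 3.5], "dr": [0, 0, 0], "jaw": 50},
])

```text
t: 23.0
tool_pos: [0.6937, 0.2031, 0.0105]
orientation: [3.141, 0.057, -0.0]
force: [-0.1, 0.7, -0.6]
opening: 0.0568
```

>>> apply_moves([
  {"xyz": [0, 0, 0.5], "dr": [0, 0, 0], "jaw": 50},
  {"xyz": [0, 0, 1], "dr": [0, 0, 0], "jaw": 50},
  {"xyz": [0, 0, 1], "dr": [0, 0, 0], "jaw": 50},
])

```text
t: 23.3
tool_pos: [0.6939, 0.2032, 0.01]
orientation: [-3.141, -0.057, -0.0]
force: [-1.1, 0.4, 1.4]
opening: 0.0566
```

Touching down. Release slowly and rise.

>>> apply_moves([
  {"xyz": [0, 0, 0], "dr": [0, 0, 0], "jaw": 60},
  {"xyz": [0, 0, 0], "dr": [0, 0, 0], "jaw": 68},
  {"xyz": [0, 0, 0], "dr": [0, 0, 0], "jaw": 76},
  {"xyz": [0, 0, 0], "dr": [0, 0, 0], "jaw": 76},
  {"xyz": [0, 0, -10], "dr": [0, 0, 0], "jaw": 76},
])

```text
t: 23.8
tool_pos: [0.6924, 0.2028, 0.0179]
orientation: [3.14, 0.057, -0.005]
force: [0.7, 0.3, -0.3]
opening: 0.0761
```

>>> apply_moves([
  {"xyz": [0, 0, -20], "dr": [0, 0, 0], "jaw": 76},
  {"xyz": [0, 0, -60], "dr": [0, 0, 0], "jaw": 76},
  {"xyz": [0, 0, -105], "dr": [0, 0, 0], "jaw": 76},
  {"xyz": [0, 0, -150], "dr": [0, 0, 0], "jaw": 60},
  {"xyz": [0, 0, -190], "dr": [0, 0, 0], "jaw": 60},
])

```text
t: 24.3
tool_pos: [0.6941, 0.2032, 0.2135]
orientation: [-3.141, -0.057, -0.004]
force: [-0.1, -0.2, 0.2]
opening: 0.0644
```

>>> apply_moves([
  {"xyz": [-40, -20, 0], "dr": [0, 0, 0], "jaw": 60},
  {"xyz": [-80, -40, 0], "dr": [0, 0, 0], "jaw": 60},
  {"xyz": [-120, -60, 0], "dr": [0, 0, 0], "jaw": 60},
  {"xyz": [-160, -80, 0], "dr": [0, 0, 0], "jaw": 60},
  {"xyz": [-200, -100, 0], "dr": [0, 0, 0], "jaw": 60},
])

```text
t: 24.8
tool_pos: [0.4888, 0.2964, 0.2106]
orientation: [-3.14, -0.056, -0.002]
force: [0.2, 0.0, -0.3]
opening: 0.0598
```

```bash
python3 -c "
from h import *
plan([.5,.30,.2],2)
im=cam('wrist');save(im,'w19.png',k=1.4)
save(cam('top'),'t19.png',(190,100,440,310),3.2)
"
```

```text
t 24.8 at [488.8 296.4 210.6] ang 2.1 open 59.8 F [ 0.2  0.  -0.3] -> xyz [11.3 -3.2 10.6] dr [-0.  -0.1  0.1]
```

View pics/w19.png

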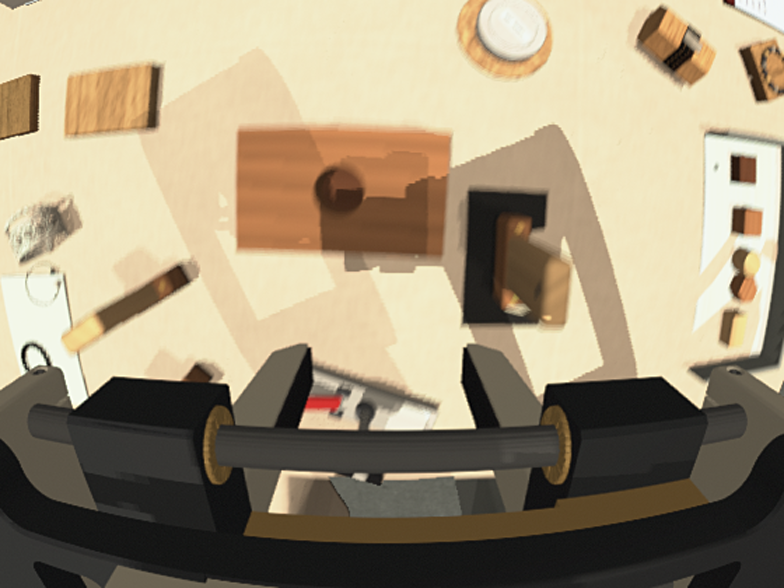

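View pics/t19.png

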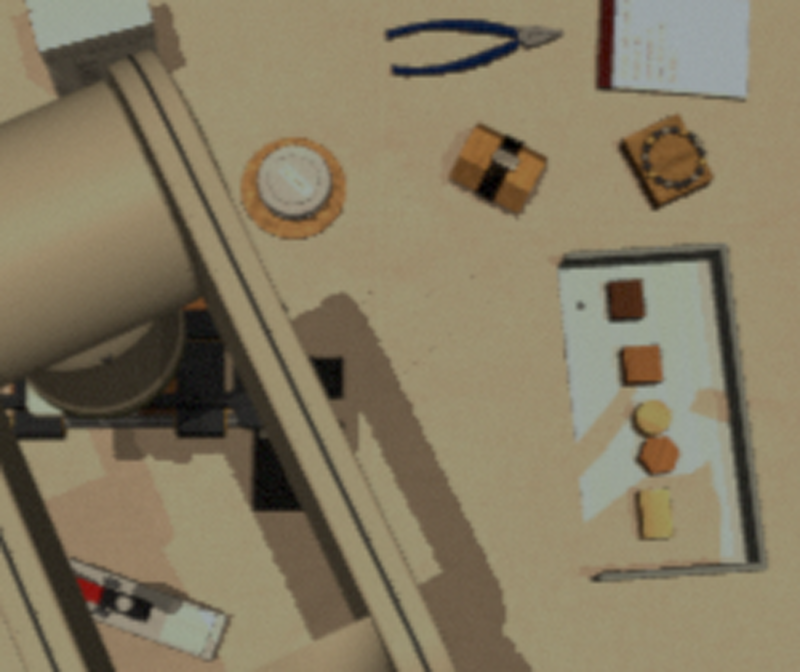

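```bash
python3 -c "
from h import *
im=cam('wrist');save(im,'w20.png',(160,80,335,175),4.5)
t=cam('top')
print('bore top',pt(t,190+116/3.2-.5,100+343/3.2-.5,.06))
save(im,'w21.png',(200,240,350,350),5)
"
```

```text
bore top [0.55316316 0.33084067 0.06      ]
```

View pics/w20.png

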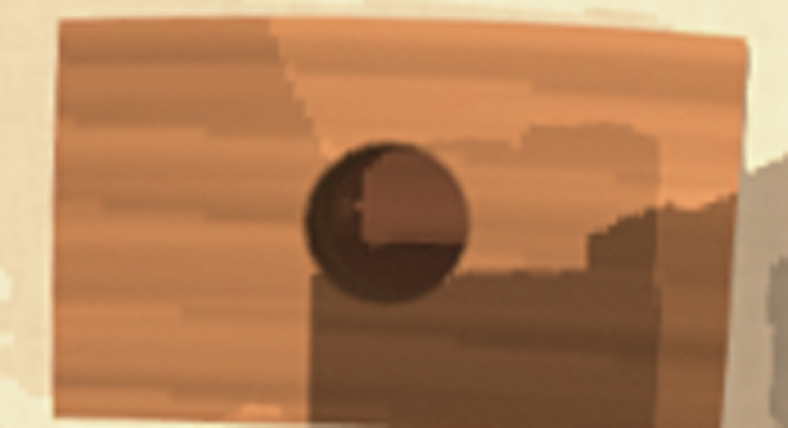

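View pics/w21.png

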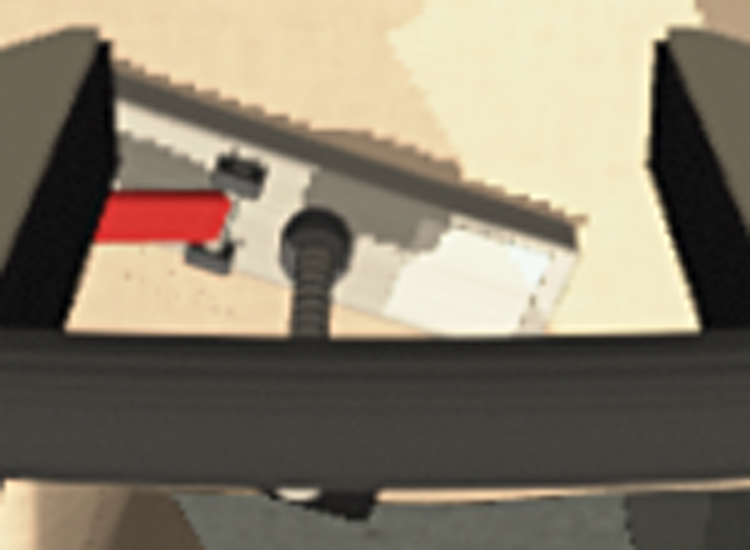

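```bash
python3 -c "
from h import *
im=cam('wrist')
print(pt(im,160+387/4.5-.5,80+222/4.5-.5,.06))
for x,y in [(306,222),(469,222),(387,142),(387,303),(58,18),(747,38),(52,415)]: print(pt(im,160+x/4.5-.5,80+y/4.5-.5,.06))
"
```

```text
[0.55810327 0.32870623 0.06      ]
[0.55778957 0.34638643 0.06      ]
[0.55858403 0.31099425 0.06      ]
[0.57554531 0.3292402  0.06      ]
[0.54040967 0.32822557 0.06      ]
[0.60393599 0.40383535 0.06      ]
[0.60187618 0.25281114 0.06      ]
[0.51405781 0.40468273 0.06      ]
```

>>> apply_moves([
  {"xyz": [0, 0, 0], "dr": [0, 0, 0], "jaw": 60},
  {"xyz": [0, 0, 0], "dr": [0, 0, 0], "jaw": 60},
  {"xyz": [0, 0, 0], "dr": [0, 0, 0], "jaw": 60},
])

```text
t: 25.35
tool_pos: [0.4911, 0.2953, 0.2095]
orientation: [3.141, 0.055, -0.0]
force: [-0.6, 0.6, 0.5]
opening: 0.0602
```

```bash
python3 -c "
from h import *
im=cam('wrist');save(im,'w22.png',(160,80,335,190),4.5)
print(im['position'],im['attitude'],st()[1])
s=cam('scene');save(s,'s22.png',(160,150,320,270),5)
"
```

```text
[0.5656035  0.29786575 0.3766424 ] [ 2.10929601 -2.03648839 -0.27902584] [0.49094841 0.29537886 0.20944099]
```

View pics/w22.png

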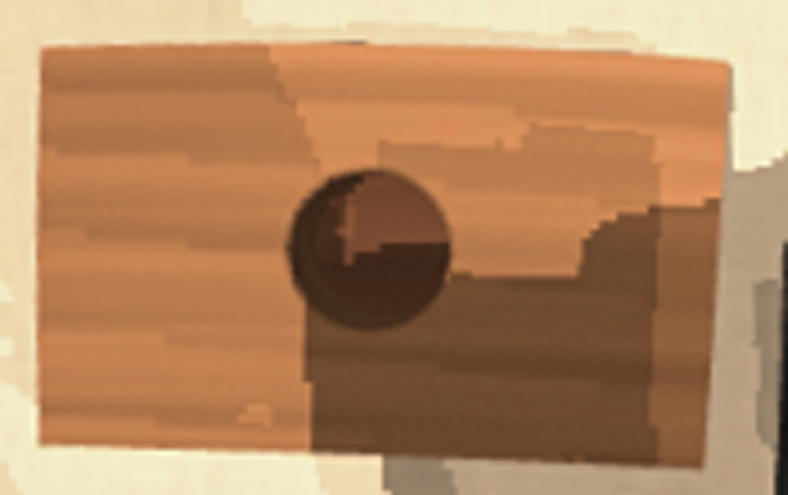

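View pics/s22.png

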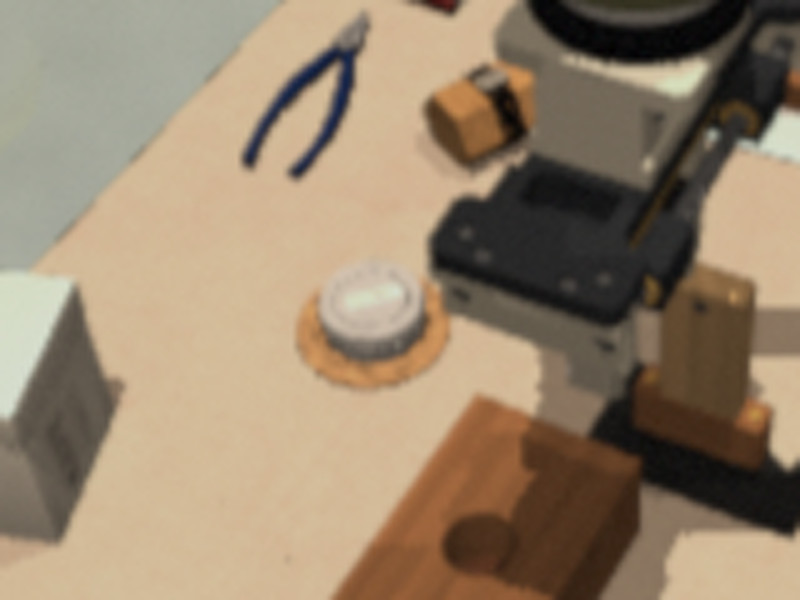

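```bash
python3 -c "
from h import *
im=cam('wrist')
for x,y in [(369,250),(40,46),(729,65),(703,468),(40,443)]: print(pt(im,160+x/4.5-.5,80+y/4.5-.5,.06))
s=cam('scene'); print('scene',pt(s,255.5,257.9,.06))
t=cam('top'); c=pt(t,190+116/3.2-.5,100+343/3.2-.5,.06)
for x,y in [(116,343),(21,282),(220,289),(217,412),(12,404)]: print('top',pt(t,190+x/3.2-.5,100+y/3.2-.5,.06))
"
```

```text
[0.55261697 0.33098052 0.06      ]
[0.59840212 0.40586141 0.06      ]
[0.59589488 0.25527305 0.06      ]
[0.50725137 0.25641214 0.06      ]
[0.50867528 0.40607635 0.06      ]
scene [0.55254466 0.33154323 0.06      ]
top [0.55316316 0.33084067 0.06      ]
top [0.59714035 0.40341792 0.06      ]
top [0.59644356 0.25590829 0.06      ]
top [0.50399891 0.2546502  0.06      ]
top [0.50538777 0.40426642 0.06      ]
```

```bash
python3 -c "
from h import *
s=cam('scene');t=cam('top')
print(tri([t,s],[(190+124/3.2-.5,130+508/3.2-.5),(200+311/2.2-.5,120+327/2.2-.5)]), pt(t,190+124/3.2-.5,130+508/3.2-.5,.118))
save(s,'s23.png',(310,240,390,330),6.6); save(t,'t23.png',(190,260,300,320),7)
"
```

```text
[0.36063166 0.30936171 0.1221521 ] [0.3615859  0.30987567 0.118     ]
```

View pics/s23.png

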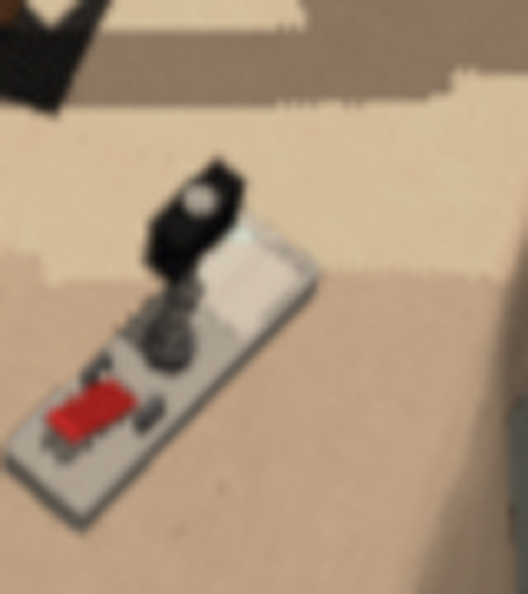

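View pics/t23.png

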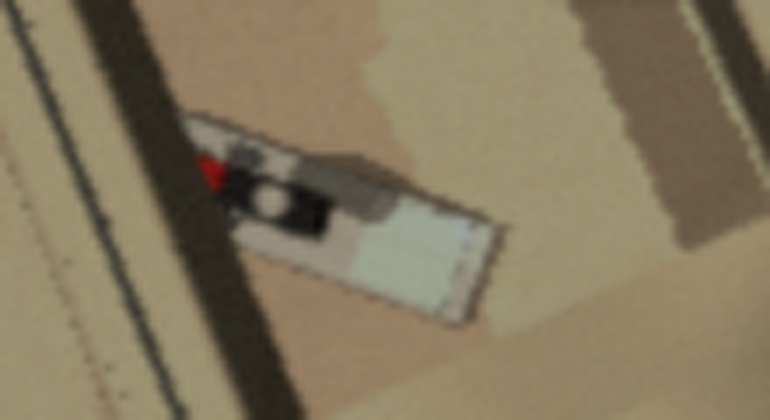

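>>> apply_moves([
  {"xyz": [-26, -4, 0], "dr": [0, 0, -8], "jaw": 60},
  {"xyz": [-52, -8, 0], "dr": [0, 0, -16], "jaw": 60},
  {"xyz": [-78, -12, 0], "dr": [0, 0, -24], "jaw": 60},
  {"xyz": [-104, -16, 0], "dr": [0, 0, -32], "jaw": 50},
  {"xyz": [-129, -19, 0], "dr": [0, 0, -40], "jaw": 50},
])

```text
t: 26.2
tool_pos: [0.3597, 0.3103, 0.2097]
orientation: [-2.929, -1.136, -0.0]
force: [-0.6, -0.1, 0.7]
opening: 0.0512
```

>>> apply_moves([
  {"xyz": [0, 0, 0], "dr": [0, 0, -8], "jaw": 50},
  {"xyz": [0, 0, 0], "dr": [0, 0, -16], "jaw": 50},
  {"xyz": [0, 0, 0], "dr": [0, 0, -24], "jaw": 50},
  {"xyz": [0, 0, 0], "dr": [0, 0, -30.4], "jaw": 50},
  {"xyz": [0, 0, 0], "dr": [0, 0, -30.4], "jaw": 50},
])

```text
t: 26.7
tool_pos: [0.3607, 0.3103, 0.2097]
orientation: [2.532, 1.859, 0.0]
force: [0.3, -0.6, -0.6]
opening: 0.0501
```

>>> apply_moves([
  {"xyz": [0, 0, 0], "dr": [0, 0, 0], "jaw": 50},
  {"xyz": [0, 0, 0], "dr": [0, 0, 0], "jaw": 50},
  {"xyz": [0, 0, 0], "dr": [0, 0, 0], "jaw": 50},
])

```text
t: 27.0
tool_pos: [0.3608, 0.3102, 0.2096]
orientation: [2.536, 1.855, -0.0]
force: [0.0, 0.2, 0.0]
opening: 0.0499
```

```bash
python3 -c "
from h import *
plan([.3613,.3097,.087],72.5)
im=cam('wrist');save(im,'w24.png',k=1.4)
s=cam('scene');save(s,'s24.png',(260,150,460,300),4)
"
```

```text
t 27.0 at [360.8 310.2 209.6] ang 72.4 open 49.9 F [0.  0.2 0. ] -> xyz [ -0.3   0.7 122.6] dr [-0.   0.  -0.1]
```

View pics/w24.png

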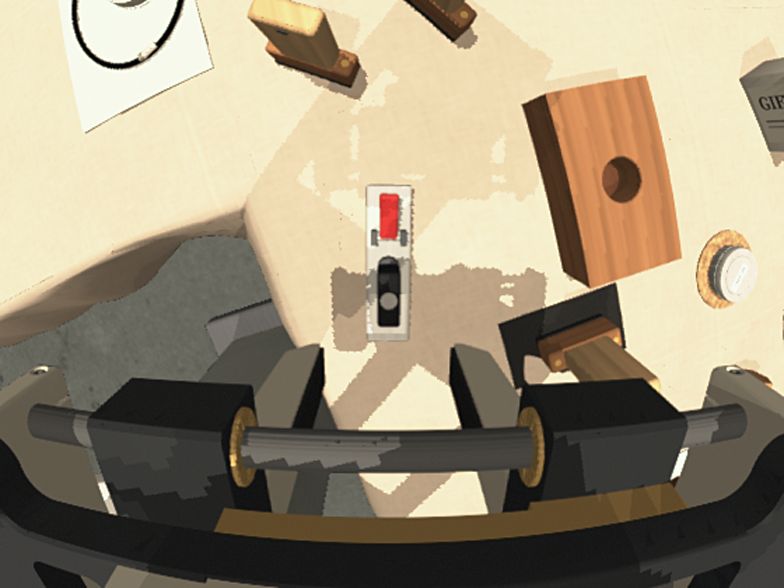

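View pics/s24.png

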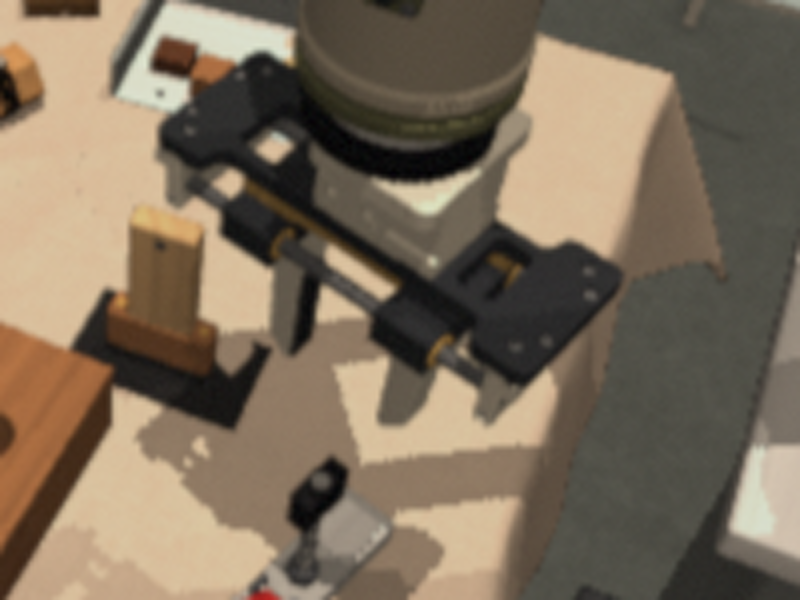

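>>> apply_moves([
  {"xyz": [0, 0, 35], "dr": [0, 0, 0], "jaw": 50},
  {"xyz": [0, 0, 70], "dr": [0, 0, 0], "jaw": 50},
  {"xyz": [0, 0, 100], "dr": [0, 0, 0], "jaw": 50},
  {"xyz": [0, 0, 116], "dr": [0, 0, 0], "jaw": 50},
  {"xyz": [0, 0, 123], "dr": [0, 0, 0], "jaw": 50},
])

```text
t: 27.6
tool_pos: [0.3595, 0.3093, 0.0844]
orientation: [-2.534, -1.856, 0.006]
force: [-0.2, -0.4, 0.4]
opening: 0.05
```

>>> apply_moves([
  {"xyz": [0, 0, 0], "dr": [0, 0, 0], "jaw": 50},
  {"xyz": [0, 0, 0], "dr": [0, 0, 0], "jaw": 30},
  {"xyz": [0, 0, 0], "dr": [0, 0, 0], "jaw": 5},
  {"xyz": [0, 0, 0], "dr": [0, 0, 0], "jaw": 5},
  {"xyz": [0, 0, 0], "dr": [0, 0, 0], "jaw": 5},
], grip_force=45)

```text
t: 28.1
tool_pos: [0.3612, 0.3105, 0.0874]
orientation: [2.534, 1.857, 0.002]
force: [0.8, 0.4, -0.5]
opening: 0.0227
```

>>> apply_moves([
  {"xyz": [0, 0, 0], "dr": [0, 0, 0], "jaw": 5},
  {"xyz": [0, 0, 0], "dr": [0, 0, 0], "jaw": 5},
  {"xyz": [0, 0, 0], "dr": [0, 0, 0], "jaw": 5},
])

```text
t: 28.4
tool_pos: [0.3609, 0.3104, 0.0869]
orientation: [-2.534, -1.857, -0.001]
force: [0.1, 0.3, 2.1]
opening: 0.0136
```

```bash
python3 -c "
from h import *
plan([.3613,.3097,.087],72.5)
s=cam('scene');save(s,'s25.png',(260,180,420,330),4)
"
```

```text
t 28.4 at [360.9 310.4  86.9] ang 72.5 open 13.6 F [0.1 0.3 2.1] -> xyz [-0.5  0.6 -0.1] dr [ 0. -0. -0.]
```

View pics/s25.png

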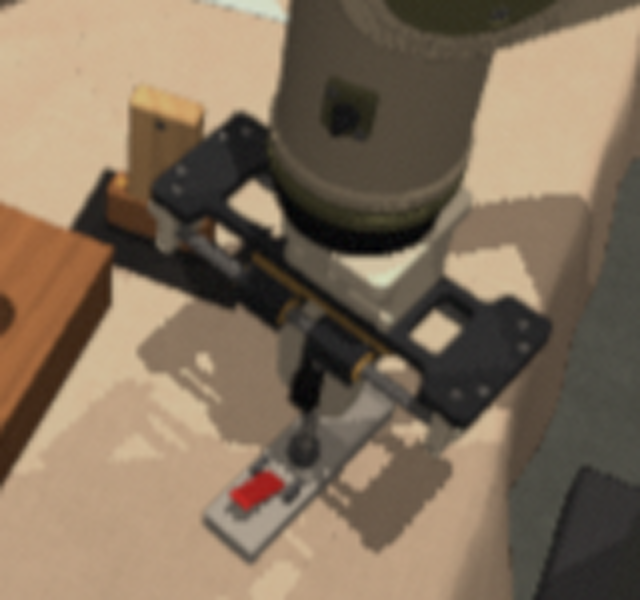

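>>> apply_moves([
  {"xyz": [0, 0, -15], "dr": [0, 0, 0], "jaw": 5},
  {"xyz": [0, 0, -40], "dr": [0, 0, 0], "jaw": 5},
  {"xyz": [0, 0, -70], "dr": [0, 0, 0], "jaw": 5},
  {"xyz": [0, 0, -100], "dr": [0, 0, 0], "jaw": 5},
  {"xyz": [0, 0, -110], "dr": [0, 0, 0], "jaw": 5},
])

```text
t: 28.95
tool_pos: [0.3617, 0.3108, 0.1991]
orientation: [2.534, 1.857, 0.005]
force: [-0.2, 0.2, -4.5]
opening: 0.0137
```

>>> apply_moves([
  {"xyz": [15, 35, 0], "dr": [0, 0, -4], "jaw": 5},
  {"xyz": [31, 71, 0], "dr": [0, 0, -8], "jaw": 5},
  {"xyz": [47, 107, 0], "dr": [0, 0, -12], "jaw": 5},
  {"xyz": [63, 143, 0], "dr": [0, 0, -16], "jaw": 5},
  {"xyz": [77, 176, 0], "dr": [0, 0, -16.9], "jaw": 5},
])

```text
t: 29.45
tool_pos: [0.5526, 0.3302, 0.1938]
orientation: [-2.23, -2.211, 0.005]
force: [-0.4, 0.6, -4.1]
opening: 0.0138
```

>>> apply_moves([
  {"xyz": [0, 0, 0], "dr": [0, 0, 0], "jaw": 5},
  {"xyz": [0, 0, 0], "dr": [0, 0, 0], "jaw": 5},
  {"xyz": [0, 0, 0], "dr": [0, 0, 0], "jaw": 5},
  {"xyz": [0, 0, 0], "dr": [0, 0, 0], "jaw": 5},
])

```text
t: 29.85
tool_pos: [0.5507, 0.3308, 0.1965]
orientation: [-2.233, -2.21, 0.001]
force: [0.4, 0.6, -5.1]
opening: 0.0139
```

```bash
python3 -c "
from h import *
plan([.5527,.3311,.149],89.4)
im=cam('wrist');save(im,'w26.png',k=1.4)
s=cam('scene');save(s,'s26.png',(180,100,420,300),3.3)
t=cam('top');save(t,'t26.png',(190,100,440,310),3.2)
"
```

```text
t 29.85 at [550.7 330.8 196.5] ang 89.4 open 13.9 F [ 0.4  0.6 -5.1] -> xyz [ 0.4  2.  47.5] dr [-0.  0.  0.]
```

View pics/w26.png

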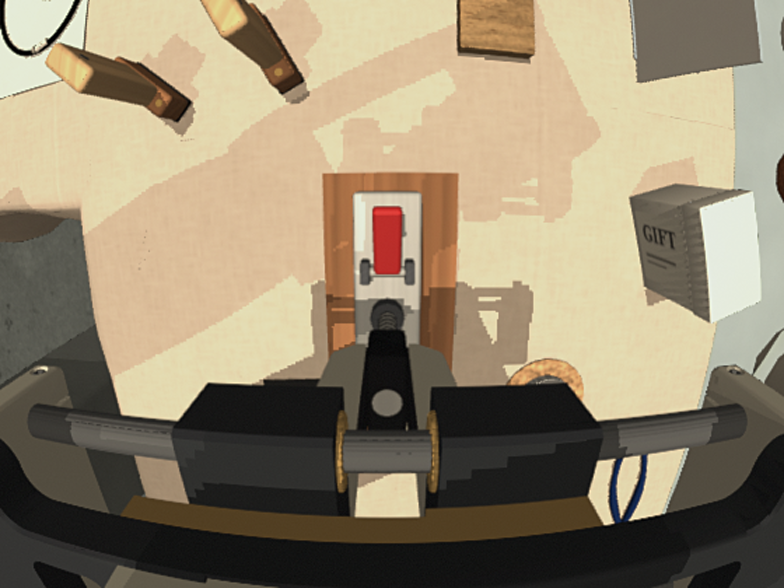

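View pics/s26.png

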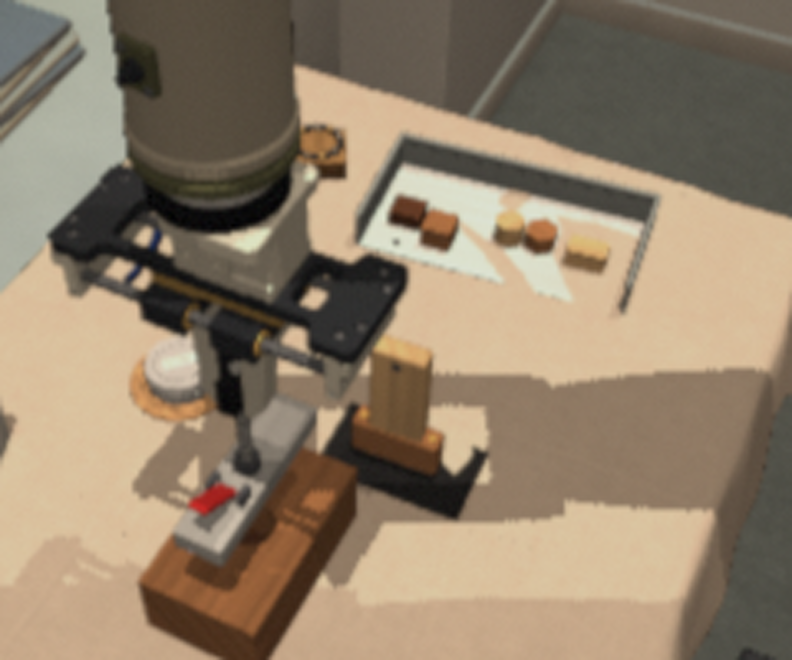

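View pics/t26.png

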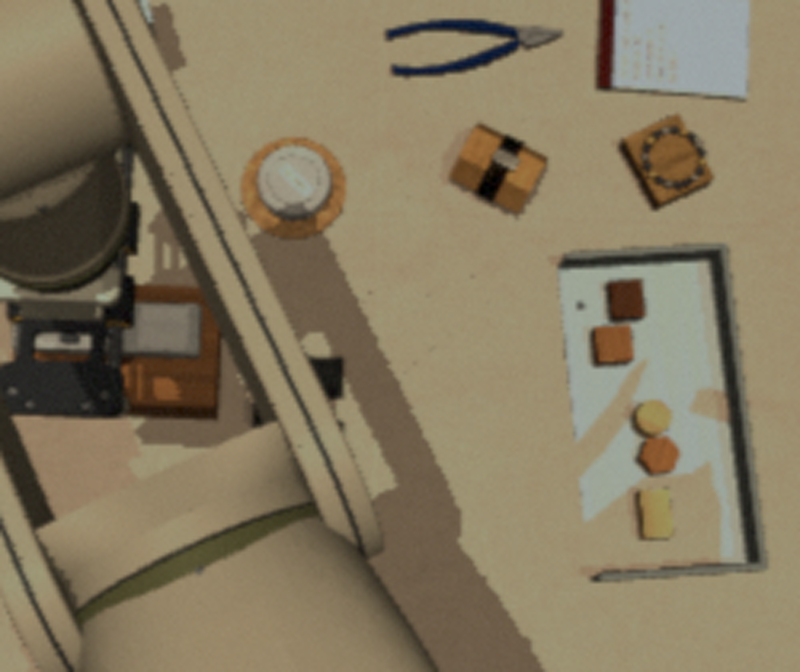

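```bash
python3 -c "
from h import *
t=cam('top')
for n,x,y in [('dark',627,300),('brown',612,345),('round',652,418),('hex',658,455),('pblk',656,514)]: print(n,p2pan(pt(t,190+x/3.2-.5,100+y/3.2-.5,.02)))
"
```

```text
dark [ 88.2 -48.9]
brown [ 53.7 -33.5]
round [ -4.7 -57.8]
hex [-33.1 -59.1]
pblk [-77.4 -52.5]
```

>>> apply_moves([
  {"xyz": [0, 2, 15], "dr": [0, 0, 0], "jaw": 5},
  {"xyz": [0, 2, 28], "dr": [0, 0, 0], "jaw": 5},
  {"xyz": [0, 2, 38], "dr": [0, 0, 0], "jaw": 5},
  {"xyz": [0, 2, 42], "dr": [0, 0, 0], "jaw": 5},
  {"xyz": [0, 2, 43], "dr": [0, 0, 0], "jaw": 5},
])

```text
t: 30.55
tool_pos: [0.553, 0.3302, 0.152]
orientation: [-2.233, -2.209, 0.004]
force: [-0.3, 0.2, -4.6]
opening: 0.014
```

>>> apply_moves([
  {"xyz": [0, 0, 0], "dr": [0, 0, 0], "jaw": 5},
  {"xyz": [0, 0, 0], "dr": [0, 0, 0], "jaw": 5},
  {"xyz": [0, 0, 0], "dr": [0, 0, 0], "jaw": 5},
])

```text
t: 30.85
tool_pos: [0.5542, 0.3308, 0.1545]
orientation: [2.233, 2.209, 0.002]
force: [0.4, -0.5, -4.9]
opening: 0.0138
```

```bash
python3 -c "
from h import *
plan([.5527,.3311,.147],89.4)
im=cam('wrist');save(im,'w27.png',k=1.4)
s=cam('scene');save(s,'s27.png',(180,180,340,310),5)
"
```

```text
t 30.85 at [554.2 330.8 154.5] ang 89.4 open 13.8 F [ 0.4 -0.5 -4.9] -> xyz [ 0.2 -1.5  7.5] dr [ 0.1 -0.  -0. ]
```

View pics/w27.png

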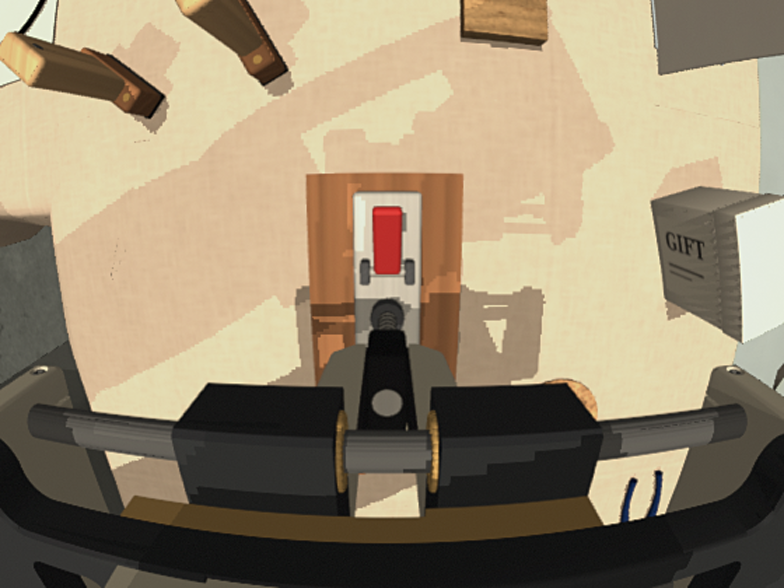

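View pics/s27.png

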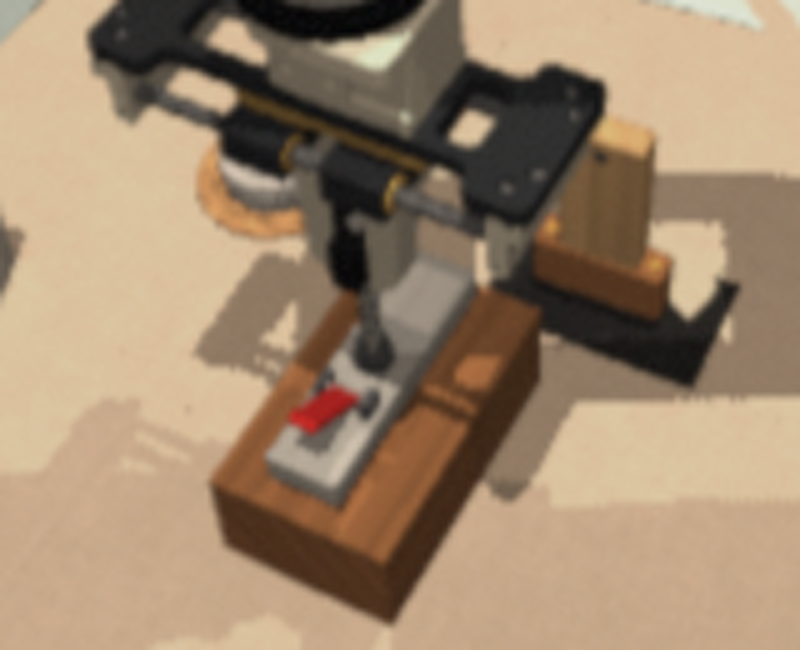

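>>> apply_moves([
  {"xyz": [0, -1, 3], "dr": [0, 0, 0], "jaw": 5},
  {"xyz": [0, -1, 5], "dr": [0, 0, 0], "jaw": 5},
  {"xyz": [0, -1, 7], "dr": [0, 0, 0], "jaw": 5},
  {"xyz": [0, -1, 8], "dr": [0, 0, 0], "jaw": 5},
  {"xyz": [0, -1, 8], "dr": [0, 0, 0], "jaw": 5},
])

```text
t: 31.45
tool_pos: [0.5529, 0.3305, 0.1461]
orientation: [2.234, 2.209, 0.0]
force: [-1.6, -1.8, 1.2]
opening: 0.0137
```

>>> apply_moves([
  {"xyz": [0, 0, 2], "dr": [0, 0, 0], "jaw": 5},
  {"xyz": [0, 0, 4], "dr": [0, 0, 0], "jaw": 5},
  {"xyz": [0, 0, 4], "dr": [0, 0, 0], "jaw": 5},
])

```text
t: 31.75
tool_pos: [0.5529, 0.3306, 0.1415]
orientation: [2.234, 2.209, 0.001]
force: [0.2, -1.1, -0.7]
opening: 0.0138
```

>>> apply_moves([
  {"xyz": [0, 0, 3], "dr": [0, 0, 0], "jaw": 5},
  {"xyz": [0, 0, 6], "dr": [0, 0, 0], "jaw": 5},
  {"xyz": [0, 0, 9], "dr": [0, 0, 0], "jaw": 5},
  {"xyz": [0, 0, 12], "dr": [0, 0, 0], "jaw": 5},
  {"xyz": [0, 0, 12], "dr": [0, 0, 0], "jaw": 5},
])

```text
t: 32.25
tool_pos: [0.5527, 0.3307, 0.1289]
orientation: [-2.234, -2.209, 0.0]
force: [1.3, 0.7, -2.8]
opening: 0.0135
```

```bash
python3 -c "
from h import *
plan([.5527,.3311,.122],89.4)
im=cam('wrist');save(im,'w28.png',k=1.4)
s=cam('scene');save(s,'s28.png',(180,180,340,310),5)
"
```

```text
t 32.25 at [552.7 330.7 128.9] ang 89.4 open 13.5 F [ 1.3  0.7 -2.8] -> xyz [ 0.4 -0.   6.9] dr [-0. -0. -0.]
```

View pics/s28.png

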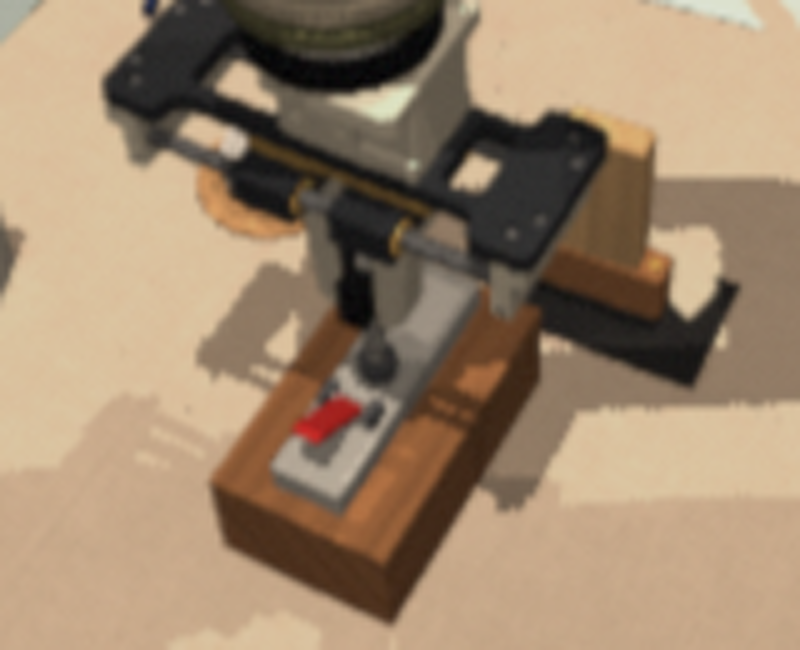

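View pics/w28.png

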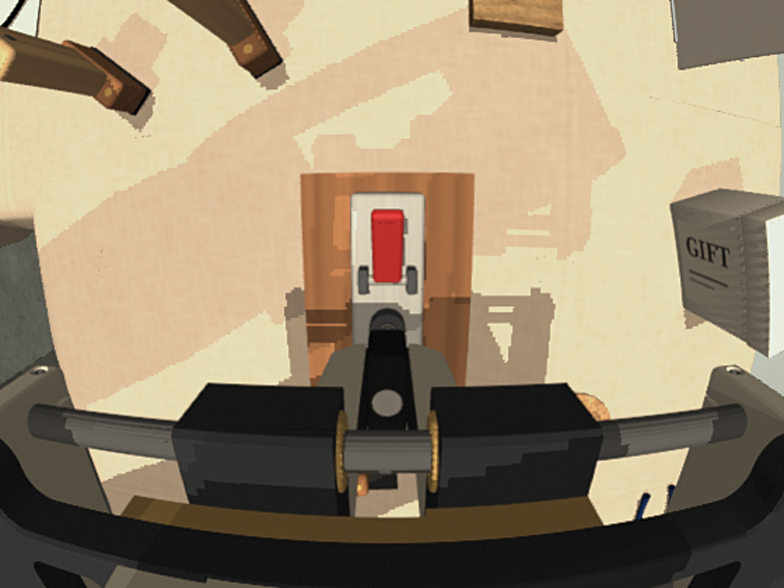

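>>> apply_moves([
  {"xyz": [0, 0, 2], "dr": [0, 0, 0], "jaw": 5},
  {"xyz": [0, 0, 4], "dr": [0, 0, 0], "jaw": 5},
  {"xyz": [0, 0, 6], "dr": [0, 0, 0], "jaw": 5},
  {"xyz": [0, 0, 6], "dr": [0, 0, 0], "jaw": 5},
])

```text
t: 32.75
tool_pos: [0.5526, 0.3306, 0.1233]
orientation: [-2.233, -2.209, 0.0]
force: [-1.7, -0.6, -1.5]
opening: 0.0139
```

>>> apply_moves([
  {"xyz": [0, 0, 1.5], "dr": [0, 0, 0], "jaw": 5},
  {"xyz": [0, 0, 3], "dr": [0, 0, 0], "jaw": 5},
  {"xyz": [0, 0, 3], "dr": [0, 0, 0], "jaw": 5},
])

```text
t: 33.05
tool_pos: [0.5527, 0.3306, 0.1204]
orientation: [-2.234, -2.209, 0.0]
force: [-1.2, -0.7, 0.6]
opening: 0.0135
```

>>> apply_moves([
  {"xyz": [0, 0, 1.5], "dr": [0, 0, 0], "jaw": 5},
  {"xyz": [0, 0, 3], "dr": [0, 0, 0], "jaw": 5},
  {"xyz": [0, 0, 3], "dr": [0, 0, 0], "jaw": 5},
])

```text
t: 33.35
tool_pos: [0.5527, 0.3306, 0.1173]
orientation: [-2.234, -2.209, 0.0]
force: [-0.5, 0.6, -0.8]
opening: 0.0137
```

>>> apply_moves([
  {"xyz": [0, 0, 1.5], "dr": [0, 0, 0], "jaw": 5},
  {"xyz": [0, 0, 3], "dr": [0, 0, 0], "jaw": 5},
  {"xyz": [0, 0, 3], "dr": [0, 0, 0], "jaw": 5},
])

```text
t: 33.65
tool_pos: [0.5527, 0.3306, 0.1143]
orientation: [-2.234, -2.209, 0.0]
force: [-0.8, 0.2, 0.3]
opening: 0.0135
```

>>> apply_moves([
  {"xyz": [0, 0, 1.5], "dr": [0, 0, 0], "jaw": 5},
  {"xyz": [0, 0, 3], "dr": [0, 0, 0], "jaw": 5},
  {"xyz": [0, 0, 3], "dr": [0, 0, 0], "jaw": 5},
])

```text
t: 33.95
tool_pos: [0.5527, 0.3307, 0.1113]
orientation: [-2.233, -2.209, 0.0]
force: [-0.5, 0.5, -0.6]
opening: 0.0139
```

>>> apply_moves([
  {"xyz": [0, 0, 1.5], "dr": [0, 0, 0], "jaw": 5},
  {"xyz": [0, 0, 3], "dr": [0, 0, 0], "jaw": 5},
  {"xyz": [0, 0, 3], "dr": [0, 0, 0], "jaw": 5},
])

```text
t: 34.25
tool_pos: [0.5528, 0.3307, 0.1086]
orientation: [-2.234, -2.209, -0.0]
force: [-0.8, -0.4, 1.7]
opening: 0.0137
```

>>> apply_moves([
  {"xyz": [0, 0, 1.5], "dr": [0, 0, 0], "jaw": 5},
  {"xyz": [0, 0, 3], "dr": [0, 0, 0], "jaw": 5},
  {"xyz": [0, 0, 3], "dr": [0, 0, 0], "jaw": 5},
])

```text
t: 34.55
tool_pos: [0.5532, 0.331, 0.1084]
orientation: [2.233, 2.209, 0.002]
force: [-8.2, -3.3, 18.4]
opening: 0.0138
```

>>> apply_moves([
  {"xyz": [0, 0, -1.2], "dr": [0, 0, 0], "jaw": 5},
  {"xyz": [0, 0, -2.2], "dr": [0, 0, 0], "jaw": 5},
  {"xyz": [0, 0, -2.2], "dr": [0, 0, 0], "jaw": 5},
])

```text
t: 34.85
tool_pos: [0.5529, 0.3308, 0.1086]
orientation: [2.234, 2.209, 0.001]
force: [-4.4, -1.3, 7.2]
opening: 0.0136
```

```bash
python3 -c "
from h import *
plan([.5527,.3311,.108],89.4)
im=cam('wrist');save(im,'w29.png',k=1.4)
"
```

```text
t 34.85 at [552.9 330.8 108.6] ang 89.4 open 13.6 F [-4.4 -1.3  7.2] -> xyz [ 0.3 -0.2  0.6] dr [ 0. -0. -0.]
```

View pics/w29.png

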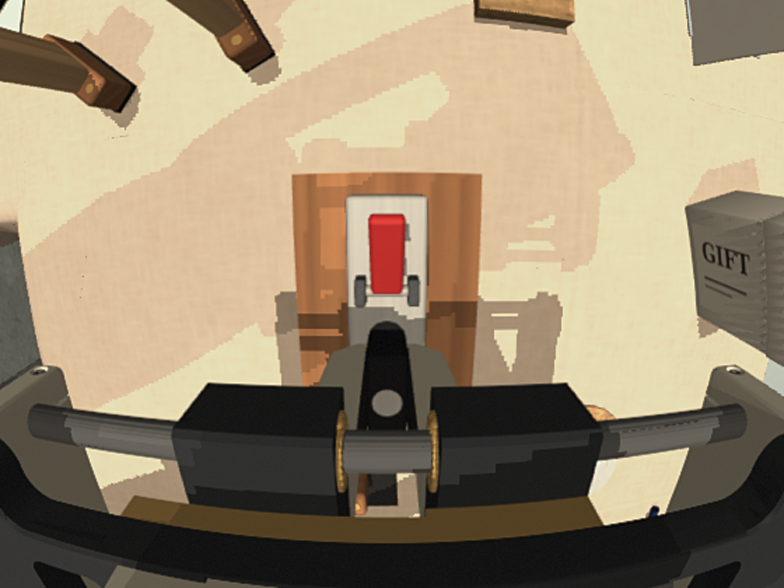

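>>> apply_moves([
  {"xyz": [0, 0, -0.5], "dr": [0, 0, 0], "jaw": 15},
  {"xyz": [0, 0, -0.5], "dr": [0, 0, 0], "jaw": 22},
  {"xyz": [0, 0, -0.5], "dr": [0, 0, 0], "jaw": 32},
  {"xyz": [0, 0, -0.5], "dr": [0, 0, 0], "jaw": 40},
  {"xyz": [0, 0, -0.5], "dr": [0, 0, 0], "jaw": 40},
])

```text
t: 35.4
tool_pos: [0.5527, 0.3305, 0.1081]
orientation: [-2.234, -2.209, 0.0]
force: [-0.3, -0.7, 0.2]
opening: 0.0389
```

>>> apply_moves([
  {"xyz": [0, 0, -15], "dr": [0, 0, 0], "jaw": 40},
  {"xyz": [0, 0, -40], "dr": [0, 0, 0], "jaw": 40},
  {"xyz": [0, 0, -80], "dr": [0, 0, 0], "jaw": 40},
  {"xyz": [-20, 0, -100], "dr": [0, 0, 0], "jaw": 40},
  {"xyz": [-40, 0, -100], "dr": [0, 0, 0], "jaw": 20},
])

```text
t: 35.9
tool_pos: [0.5546, 0.2915, 0.2145]
orientation: [2.23, 2.208, 0.013]
force: [1.9, -0.1, -0.2]
opening: 0.0355
```

>>> apply_moves([
  {"xyz": [0, 0, 0], "dr": [0, 0, 0], "jaw": 0},
  {"xyz": [0, 0, 0], "dr": [0, 0, 0], "jaw": 0},
  {"xyz": [0, 0, 0], "dr": [0, 0, 0], "jaw": 0},
])

```text
t: 36.2
tool_pos: [0.5516, 0.2906, 0.207]
orientation: [-2.233, -2.208, 0.003]
force: [0.3, 0.3, 0.4]
opening: 0.0127
```

```bash
python3 -c "
from h import *
plan([.5527,.3311,.108],89.4)
im=cam('wrist');save(im,'w30.png',k=1.4)
s=cam('scene');save(s,'s30.png',(180,180,340,310),5)
"
```

```text
t 36.2 at [551.6 290.6 207. ] ang 89.4 open 12.7 F [0.3 0.3 0.4] -> xyz [40.6  0.9 99. ] dr [-0.1  0.  -0. ]
```

View pics/w30.png

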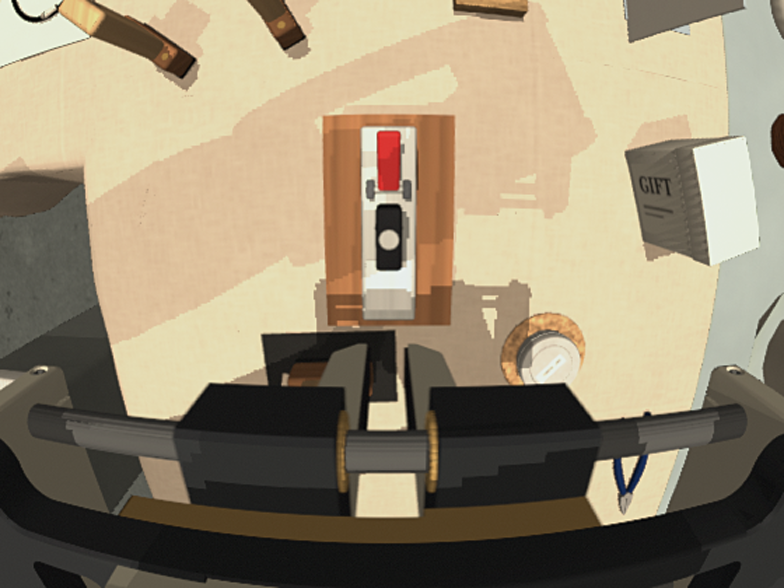

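View pics/s30.png

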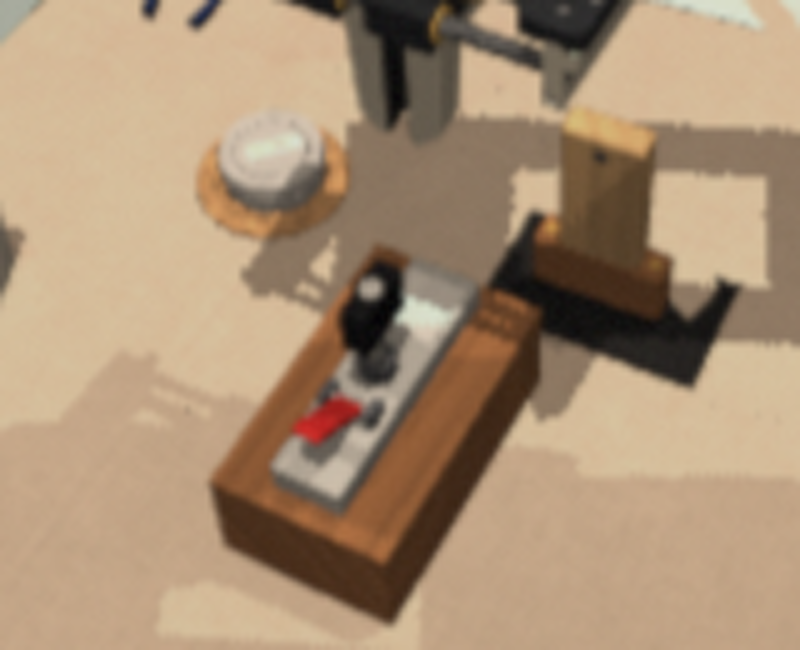

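>>> apply_moves([
  {"xyz": [33, 0, 0], "dr": [0, 0, 0], "jaw": 0},
  {"xyz": [66, 1, 0], "dr": [0, 0, 0], "jaw": 0},
  {"xyz": [98, 1, 0], "dr": [0, 0, 0], "jaw": 0},
  {"xyz": [98, 1, 30], "dr": [0, 0, 0], "jaw": 0},
  {"xyz": [98, 1, 65], "dr": [0, 0, 0], "jaw": 0},
])

```text
t: 36.8
tool_pos: [0.5549, 0.3911, 0.1439]
orientation: [2.23, 2.211, 0.005]
force: [0.2, -0.2, -0.3]
opening: 0.0006
```

>>> apply_moves([
  {"xyz": [0, 0, 5], "dr": [0, 0, 0], "jaw": 0},
  {"xyz": [0, 0, 10], "dr": [0, 0, 0], "jaw": 0},
  {"xyz": [0, 0, 10], "dr": [0, 0, 0], "jaw": 0},
  {"xyz": [0, 0, 10], "dr": [0, 0, 0], "jaw": 0},
])

```text
t: 37.2
tool_pos: [0.5555, 0.389, 0.1355]
orientation: [2.233, 2.208, 0.004]
force: [-1.3, -0.4, -0.5]
opening: 0.0005
```

```bash
python3 -c "
from h import *
plan([.5533,.389,.09],89.4)
im=cam('wrist');save(im,'w31.png',k=1.4)
s=cam('scene');save(s,'s31.png',(180,180,340,310),5)
"
```

```text
t 37.2 at [555.5 389.  135.5] ang 89.4 open 0.5 F [-1.3 -0.4 -0.5] -> xyz [-0.1 -2.3 45.5] dr [ 0.1 -0.1 -0. ]
```

View pics/s31.png

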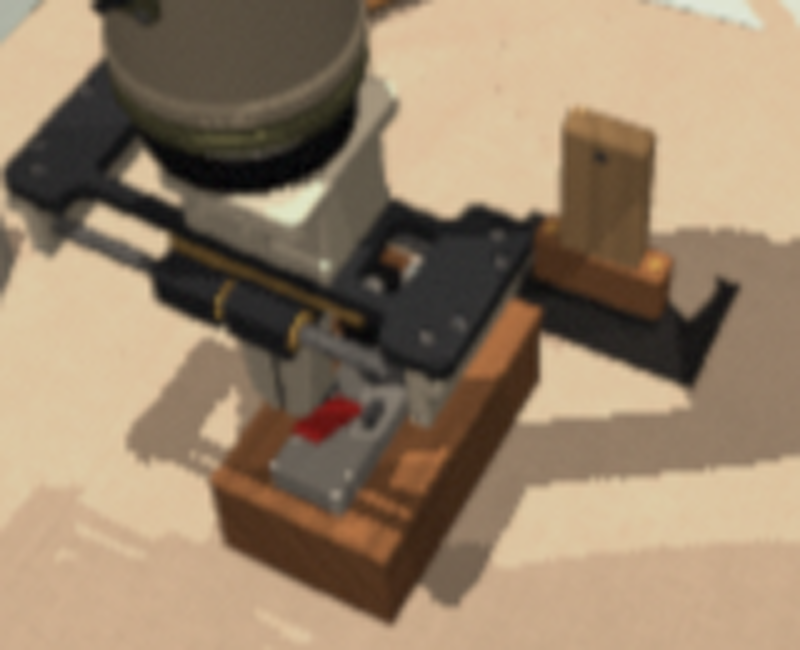

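>>> apply_moves([
  {"xyz": [0, -2, 8], "dr": [0, 0, 0], "jaw": 0},
  {"xyz": [0, -2, 16], "dr": [0, 0, 0], "jaw": 0},
  {"xyz": [0, -2, 24], "dr": [0, 0, 0], "jaw": 0},
  {"xyz": [0, -2, 30], "dr": [0, 0, 0], "jaw": 0},
  {"xyz": [0, -2, 33], "dr": [0, 0, 0], "jaw": 0},
])

```text
t: 37.8
tool_pos: [0.552, 0.3886, 0.0992]
orientation: [-2.233, -2.209, 0.001]
force: [-0.7, 1.0, 1.6]
opening: 0.0007
```

>>> apply_moves([
  {"xyz": [0, 0, 3], "dr": [0, 0, 0], "jaw": 0},
  {"xyz": [0, 0, 6], "dr": [0, 0, 0], "jaw": 0},
  {"xyz": [0, 0, 9], "dr": [0, 0, 0], "jaw": 0},
  {"xyz": [0, 0, 9], "dr": [0, 0, 0], "jaw": 0},
])

```text
t: 38.2
tool_pos: [0.5522, 0.3883, 0.0908]
orientation: [2.234, 2.209, -0.001]
force: [0.2, -0.3, -0.3]
opening: 0.0002
```

```bash
python3 -c "
from h import *
plan([.5533,.389,.086],89.4)
s=cam('scene');save(s,'s32.png',(180,180,340,310),5)
"
```

```text
t 38.2 at [552.2 388.3  90.8] ang 89.4 open 0.2 F [ 0.2 -0.3 -0.3] -> xyz [0.7 1.  4.8] dr [-0.  0. -0.]
```

View pics/s32.png

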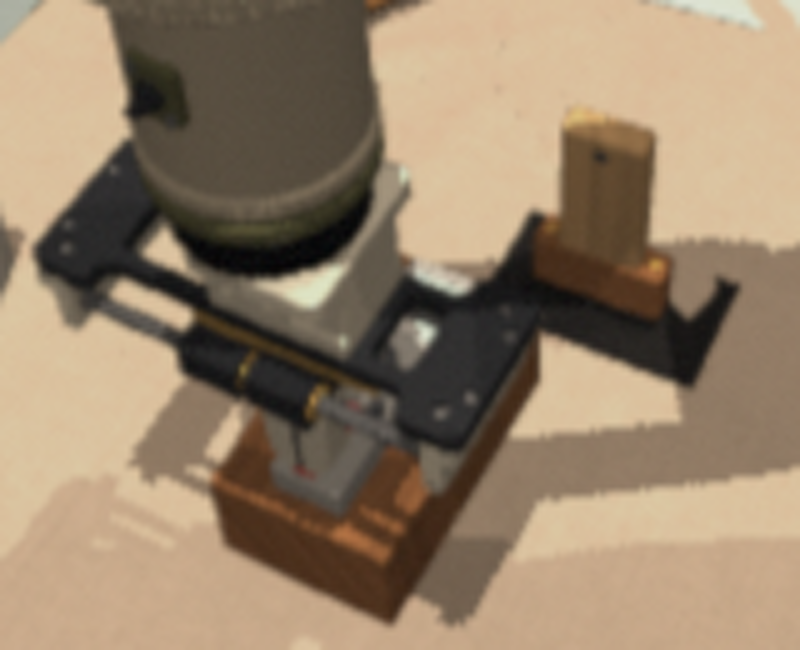

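>>> apply_moves([
  {"xyz": [0, 0, 1.5], "dr": [0, 0, 0], "jaw": 0},
  {"xyz": [0, 0, 3], "dr": [0, 0, 0], "jaw": 0},
  {"xyz": [0, 0, 4], "dr": [0, 0, 0], "jaw": 0},
  {"xyz": [0, 0, 4], "dr": [0, 0, 0], "jaw": 0},
])

```text
t: 38.65
tool_pos: [0.5524, 0.3886, 0.0872]
orientation: [2.234, 2.209, -0.0]
force: [1.2, -0.3, -0.7]
opening: 0.0004
```

>>> apply_moves([
  {"xyz": [0, 0, 1], "dr": [0, 0, 0], "jaw": 0},
  {"xyz": [0, 0, 1.5], "dr": [0, 0, 0], "jaw": 0},
  {"xyz": [0, 0, 1.5], "dr": [0, 0, 0], "jaw": 0},
])

```text
t: 38.95
tool_pos: [0.5525, 0.3886, 0.0862]
orientation: [2.234, 2.209, 0.0]
force: [-1.9, -0.5, 4.4]
opening: 0.0007
```

>>> apply_moves([
  {"xyz": [0, 0, 0.7], "dr": [0, 0, 0], "jaw": 0},
  {"xyz": [0, 0, 0.7], "dr": [0, 0, 0], "jaw": 0},
  {"xyz": [0, 0, 0.7], "dr": [0, 0, 0], "jaw": 0},
])

```text
t: 39.25
tool_pos: [0.5525, 0.3887, 0.0861]
orientation: [2.233, 2.209, 0.001]
force: [-2.9, -1.7, 7.3]
opening: 0.0004
```

>>> apply_moves([
  {"xyz": [0, 0, -10], "dr": [0, 0, 0], "jaw": 0},
  {"xyz": [0, 0, -45], "dr": [0, 0, 0], "jaw": 0},
  {"xyz": [0, 0, -90], "dr": [0, 0, 0], "jaw": 0},
  {"xyz": [0, 0, -130], "dr": [0, 0, 0], "jaw": 0},
  {"xyz": [0, 0, -150], "dr": [0, 0, 0], "jaw": 0},
])

```text
t: 39.75
tool_pos: [0.5539, 0.3894, 0.2408]
orientation: [2.233, 2.208, 0.01]
force: [0.4, 0.5, 0.5]
opening: 0.0004
```

>>> apply_moves([
  {"xyz": [-45, 0, 0], "dr": [0, 0, 0], "jaw": 0},
  {"xyz": [-90, 0, 0], "dr": [0, 0, 0], "jaw": 0},
  {"xyz": [-130, 0, 0], "dr": [0, 0, 0], "jaw": 0},
  {"xyz": [-150, 0, 0], "dr": [0, 0, 0], "jaw": 0},
  {"xyz": [-150, 0, 0], "dr": [0, 0, 0], "jaw": 0},
])

```text
t: 40.25
tool_pos: [0.5511, 0.2359, 0.2357]
orientation: [2.237, 2.205, 0.0]
force: [0.6, 0.3, 0.2]
opening: 0.0008
```

```bash
python3 -c "
from h import *
plan([.55,.25,.23],89.4)
im=cam('wrist');save(im,'w33.png',k=1.4)
s=cam('scene');save(s,'s33.png',(180,100,420,300),3.3)
t=cam('top');save(t,'t33.png',(190,100,440,310),3.2)
"
```

```text
t 40.25 at [551.1 235.9 235.7] ang 89.2 open 0.8 F [0.6 0.3 0.2] -> xyz [14.1 -1.3  5.7] dr [ 0.   0.  -0.2]
```

View pics/s33.png

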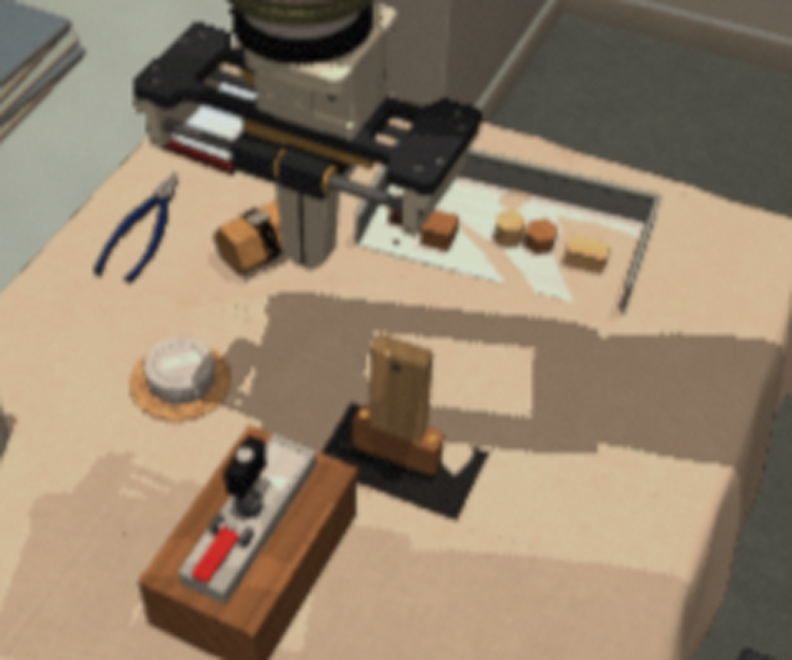

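View pics/w33.png

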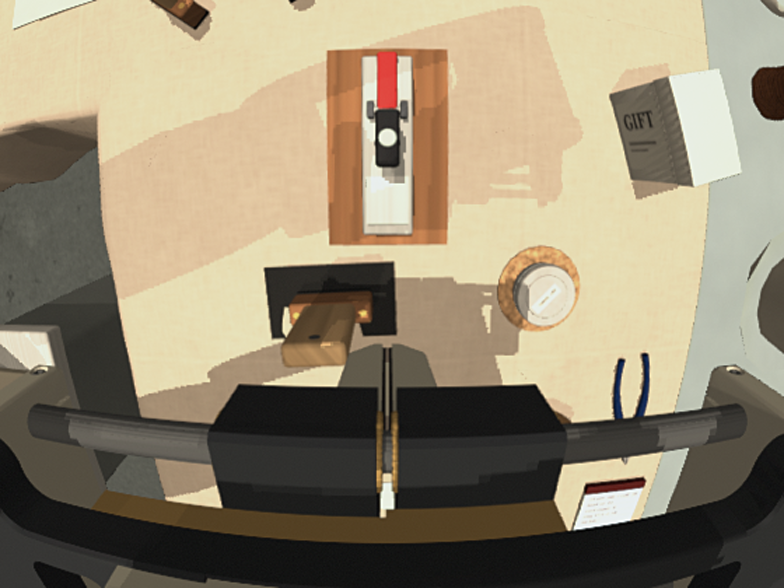

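View pics/t33.png

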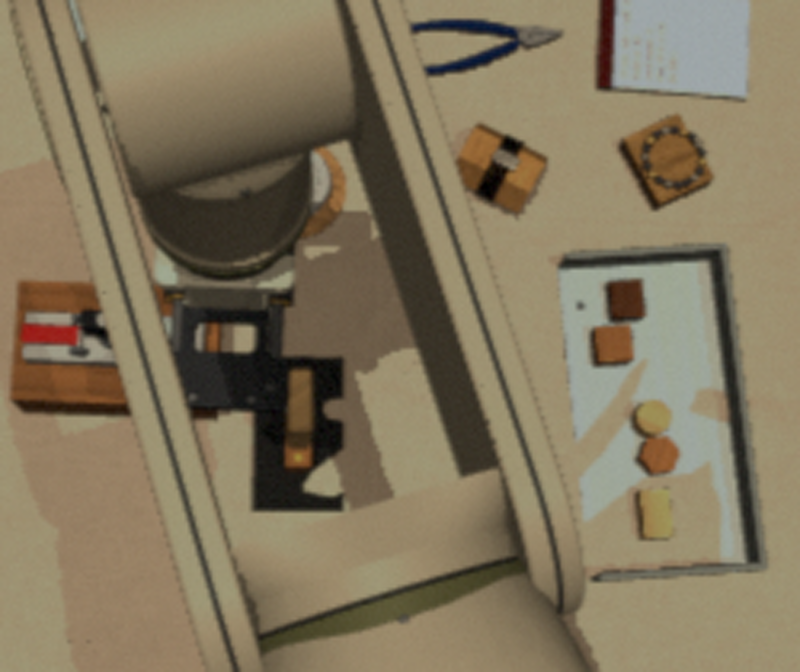

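```bash
python3 -c "
from h import *
w=cam('wrist');s=cam('scene')
print(tri([w,s],[(387/1.4-.4,137/1.4-.4),(180+247/3.3-.4,100+456/3.3-.4)]), st()[0])
t=cam('top');print(p2pan(pt(t,190+612/3.2-.5,100+345/3.2-.5,.02)))
"
```

```text
[0.55027502 0.33360945 0.14129048] 40.5
[ 53.7 -33.5]
```

```bash
python3 -c "
from h import *
print(arm.finish_job())
save(cam('scene'),'s34.png',(180,100,420,300),3.3)" ; true
```

```text
the job is handed in; nothing more can be done
None
the job is handed in; nothing more can be done
```

The job is done and handed in at about t = 40.5 s of the 208 s allowed. No verdict is reported back, so the results below come from my own pictures and force readings.

- **Offcuts:** All five that were present went into the pan in four sweeps. The brown one was later knocked about 3 cm. It stayed inside, about 33 mm past the mouth where 13 mm is needed, and the others are 49–59 mm in.
- **Sweeper:** It stands upright in the middle of its mat.
- **Tin:** It sits near the middle of the cork coaster.
- **Gauge:** It stands flat along the block. The rod touched bottom about 38 mm down, within the given 25–48 mm. I then pressed the lever flat, with 7 N at the stop, and the last pictures show it flat.
- **Bystanders:** Neither block was moved.

**Checks that disagreed:**
- One wrist picture, taken while the arm was still moving, put the bore about 5 mm off. I dropped it, because the later wrist, top and scene views agreed within about 1 mm.
- The final check on the rod's top put it at 141 mm against an expected 140 mm. Horizontally it was about 3 mm from the bore's centre, inside the 13 mm limit; some of that may be picture error.
- Twice I lowered the sweeper a little too far and pressed the table with up to 23 N, with no visible harm.

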